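Put the spacers back into their drawer

TASK

Put the seven orange spacers away: pull the orange-fronted drawer open, take the green cup out from under the magnifier lamp and tip all its spacers into that drawer. Then stand the empty cup upright on the grey mat and push the drawer fully shut. Do not bump the lamp, keep the blue-fronted drawer shut and leave the other things on the bench where they are.

Things in the scene. Friction and masses are not known exactly. Their poses are not given: they have to be found in the camera images.
- cup: Bright green printed cup on the grey mat under the lamp, holding the spacers (half full). Tapered: 85 mm high, outside 54 mm wide at foot, 88 mm at rim; wall 3 mm, floor 4 mm; about 110 g. Smooth: spacers slide on it from about 12 to 17 degrees of slope. Origin: centre of its underside; z up its axis; the handle stands out along -x, roughly towards the robot.
- cup_grip (a point): Middle of the upright grip bar of the cup's handle, 68 mm from the cup's axis (along the cup's -x) and 47 mm above its underside. The bar is 12 mm wide (along the cup's y), 14 mm deep and 62 mm tall; two struts join it to the cup, and there is free space beside it.
- cup_rim (a point): Centre of the cup's mouth, 85 mm above its underside.
- lamp: White magnifier lamp, fixed. Origin on the bench under the lens centre. Level round head: 190 mm across, underside 213 mm above the bench, 34 mm thick, clear lens. Weighted base (150 mm across, 32 mm high) and post at (215, -50) mm in the lamp's frame, on the far side from the robot; an arm at about 240 mm height joins them. Highest point 255 mm.
- mat: Grey silicone work mat, 320 mm (x) by 360 mm (y), 2 mm thick, fixed. Origin at the centre of its underside; axes along its sides. Its top is 2 mm above the bench.
- stock: Drawer unit with the ORANGE front: grey steel case 240 mm deep (x), 200 mm wide (y), 103 mm high with its feet, fixed; one drawer that slides out to the unit's -x (towards the robot). Origin: on the bench, under the middle of its shut front. On top, from 145 mm behind the front backwards, lies a fixed yellow multimeter, its top 134 mm above the bench.
- stock_case_drawer0 (a joint): How far the orange-fronted drawer is pulled out, in m: 0 is fully shut, 0.166 is the stop. It starts shut or up to 15 mm ajar. It slides with about 1 N of friction and stays where it is left.
- stock_case_drawer0_handle (a point): Middle of the orange drawer's bar handle, which moves with the drawer: a round steel bar, 11 mm thick, 100 mm long across the drawer (along y), its middle line 35 mm out from the front panel, about 65 mm above the bench.
- stock_floor (a point): Centre of the orange drawer's inner floor, moving with the drawer (axes as the unit's), 25 mm above the bench. The drawer inside is 195 mm long (x), 158 mm wide (y), 56 mm deep; the front panel tops 64 mm above this point, its inner side lies 97 mm and its outer face 119 mm from here along -x. Pulled out by d, about the front d of it lies open to the sky; the case roofs the rest.
- other: The second drawer unit, the same but with a BLUE front and a tray of battery cells on top (up to 128 mm above the bench); not needed. The two units swap places from start to start.
- other_case_drawer0 (a joint): How far the blue-fronted drawer is pulled out, m. It starts shut (0) and is to stay shut.
- spacer0: Orange anodised aluminium spacer, a cylinder 20 mm in diameter and 22 mm long, 18 g. Origin at the centre of one end face, z along its axis.
- spacer1: Orange anodised aluminium spacer, a cylinder 20 mm in diameter and 22 mm long, 18 g. Origin at the centre of one end face, z along its axis.
- spacer2: Orange anodised aluminium spacer, a cylinder 20 mm in diameter and 22 mm long, 18 g. Origin at the centre of one end face, z along its axis.
- spacer3: Orange anodised aluminium spacer, a cylinder 20 mm in diameter and 22 mm long, 18 g. Origin at the centre of one end face, z along its axis.
- spacer4: Orange anodised aluminium spacer, a cylinder 20 mm in diameter and 22 mm long, 18 g. Origin at the centre of one end face, z along its axis.
- spacer5: Orange anodised aluminium spacer, a cylinder 20 mm in diameter and 22 mm long, 18 g. Origin at the centre of one end face, z along its axis.
- spacer6: Orange anodised aluminium spacer, a cylinder 20 mm in diameter and 22 mm long, 18 g. Origin at the centre of one end face, z along its axis.
- solder: White reel of solder, 68 mm across, 42 mm high, standing flat on the mat. Origin under its centre. To be left alone.
- driver: Orange-handled screwdriver, 190 mm long, lying. To be left alone.
- pliers: Pliers with black handles, 160 mm long, 12 mm thick, lying on the mat. To be left alone.
- flux: Amber flux jar, 44 mm across, 75 mm high, standing on the mat. Origin under its centre. To be left alone.
There are look-alikes about, which are no part of the job. Leave any pink look-alike of the cup alone.

How it is judged (in metres and radians):
On the way, in this order (a step that is already met when the one before it is completed fails the run):
1. the orange-fronted drawer is pulled open by at least 60 mm (value of joint stock_case_drawer0 above 0.06 m), for 0.1 s.
2. the cup is tipped (by more than 75 degrees) over the open drawer (angle between cup's own z axis and vertical above 1.31 rad and horizontal distance between cup_rim and stock_floor below 0.2 m and value of joint stock_case_drawer0 above 0.06 m), for 0.1 s.
3. all seven spacers lie in the drawer (x of spacer0 in the frame of stock_floor between -0.105 and 0.105 m and y of spacer0 in the frame of stock_floor between -0.082 and 0.082 m and z of spacer0 in the frame of stock_floor between -0.004 and 0.055 m and x of spacer1 in the frame of stock_floor between -0.105 and 0.105 m and y of spacer1 in the frame of stock_floor between -0.082 and 0.082 m and z of spacer1 in the frame of stock_floor between -0.004 and 0.055 m and x of spacer2 in the frame of stock_floor between -0.105 and 0.105 m and y of spacer2 in the frame of stock_floor between -0.082 and 0.082 m and z of spacer2 in the frame of stock_floor between -0.004 and 0.055 m and x of spacer3 in the frame of stock_floor between -0.105 and 0.105 m and y of spacer3 in the frame of stock_floor between -0.082 and 0.082 m and z of spacer3 in the frame of stock_floor between -0.004 and 0.055 m and x of spacer4 in the frame of stock_floor between -0.105 and 0.105 m and y of spacer4 in the frame of stock_floor between -0.082 and 0.082 m and z of spacer4 in the frame of stock_floor between -0.004 and 0.055 m and x of spacer5 in the frame of stock_floor between -0.105 and 0.105 m and y of spacer5 in the frame of stock_floor between -0.082 and 0.082 m and z of spacer5 in the frame of stock_floor between -0.004 and 0.055 m and x of spacer6 in the frame of stock_floor between -0.105 and 0.105 m and y of spacer6 in the frame of stock_floor between -0.082 and 0.082 m and z of spacer6 in the frame of stock_floor between -0.004 and 0.055 m), for 0.2 s.
At the end, for the whole second after the job is handed in: All seven spacers lie at rest inside the orange-fronted drawer, which is shut (within 4 mm of fully home); the cup stands upright (within 6 degrees), at rest and released, with its foot on the grey mat (centre within the mat); the blue-fronted drawer is shut (within 10 mm) (all of step 3 and linear speed of each of spacer0, spacer1, spacer2, spacer3, spacer4, spacer5, spacer6, cup below 0.03 m/s and value of joint stock_case_drawer0 below 0.004 m and angle between cup's own z axis and vertical below 0.1 rad and x of cup in the frame of mat between -0.16 and 0.16 m and y of cup in the frame of mat between -0.18 and 0.18 m and z of cup in the frame of mat between -0.002 and 0.006 m and contact force between cup and the fingers below 0.1 N and value of joint other_case_drawer0 below 0.01 m); the robot touches nothing.
It fails at once if the lamp is bumped (more than 3 N) (contact force between lamp and anything else above 3 N).
It fails at once if the blue-fronted drawer is opened by more than 20 mm (value of joint other_case_drawer0 above 0.02 m).
It fails at once if another thing on the bench (solder reel, screwdriver, pliers or flux jar) is moved by more than 20 mm (distance of any of solder, driver, pliers, flux from where it was at the start of the episode above 0.02 m).
It also fails if it takes over 72 s, if anything falls off the work surface, if the arm or the gripper's body presses on something with over 40 N, if the wrist force passes 120 N, or if a joint passes its speed limit or range.

ROBOT

A 6-joint arm with a two-finger parallel gripper is mounted at the origin on the work surface. World frame = base frame: x ahead of the robot, y to its left, z up, the work surface at z = 0. Lengths are in mm, angles in rad, forces in N, time in s.
With the tool pointing down it reaches from about 350 to 975 mm from the base axis. Payload 7.1 kg.
Tool frame: the origin (TCP) lies at the centre of the arm's flange, where the gripper is bolted on; the fingertips stand 182 mm ahead of it and the grasp point (between the pads) lies 163 mm ahead of it; z points along the fingers, y is the line along which they close (so a half turn about z gives the same grasp; the last joint's range is limited). The gripper opens to 88 mm and grips with 3 to 60 N. Pads are 20 mm wide; open, the fingers measure 115 mm over their backs; the gripper's body (75 mm by 178 mm) begins 61 mm behind the grasp point.
Start: joints at [-1.214, 0.423, 1.63, -0, 1.089, -0.019], TCP at [229.402, -581.361, 404.675] pointing down, gripper open.
Joint ranges: [-3, 3], [-0.9, 2.11], [0.09, 2.58], [-1.31, 4.45], [0.11, 2.69], [-2.54, 2.54]. Speed limits (rad/s): [2.39, 2.39, 3.01, 3.14, 3.14, 3.14].

INTERFACE

Orientations are given as a rotation vector (axis times angle).
In Python, from workcell import readout, get_image, ctrl gives the robot as it stands.
- The arm moves only by the tool step_arm, never from a script. Its argument "targets" is a list that holds one entry, the list of rows, each a list of 7 numbers: the shift along the world's x, y, z as a fraction of full scale, then the turn, a rotation vector about the world's x, y, z as a fraction of full scale, then the opening, from 0 (shut) to 1 (fully open). In form: [[[dx, dy, dz, wx, wy, wz, claw], ...]]. A call has exactly 5 rows; each row shifts and turns the commanded pose from where the row before left it; what a row does not reach is not made up. Full scale, the value 1, is 0.05 m for a shift and 4 degrees for a turn. A row lasts 1/8 s, in which the tool goes at most 62.5 mm and 10.7 degrees, less where a joint would pass 70% of its speed; a pose out of reach is approached as far as the arm can. A call with a number of a shift or a turn outside -1 to 1 is refused whole. A call with a gripper value outside its range is refused whole. The fingers move at their own pace and stop on an object; the grip force is fixed at half the most. Time passes only in rows, so rows that do not move let the fingers close, or fill a call up. It gives the time, the measured TCP pose, the force, the opening and the grip force at its end, in the units of the state.
- readout.get_obs(): the state, without advancing time (a new reading comes with each control period).
- get_image(name): name is "scene" or "top" or "wrist"; returns a dict with "pixels" (480x640x3 uint8, red, green, blue), "intrinsics" (3x3 intrinsics, pixels), "k1" (the pictures are not rectified: a ray, as slopes to the right and down, at radius r is drawn at 1 + k1 r^2 times it, then the intrinsics apply), "extrinsics" (4x4, takes a point from world to camera coordinates). Camera axes: x right, y down, z forward; pixel columns grow to the right and rows downward; lengths in mm; the calibration is good to about 2 mm. A picture is of the moment at which its call begins. There is no depth.
- ctrl.close_job(): hands the job in; it is judged then, once.
The state is a dict: "t": time; "qpos": joint angles; "qvel": joint speeds; "joint_torque": joint torques, N m; "ee_pos": TCP position; "orientation": TCP orientation; "ft_force": force on the tool from outside, world axes, zero at the start; "moment": the same for the moment, N m; "width": finger opening in mm; "grasp_force": force on a finger pad.
Only numpy, scipy, OpenCV 4.12 (cv2) and the standard library are available. Lean on these libraries where they do the work, as an engineer would, in place of code of your own. Each camera call takes 0.05 s, during which the arm holds its last target. There are 200 camera calls.

## Working session

There is one attempt and no reset: what is moved stays moved. The work goes in short steps, Python scripts to look and compute and a tool call to move; the robot and the scene stay as the last step left them, time stands still between calls to the robot, and variables do not carry over. Pictures are saved under pics/ and viewed, at most 10 in all, crops included, and the job is handed in when it is done.

Besides the shell and the picture viewer there is one more tool, called after "Request:" as name(argument=value, ...) on one line, values as JSON. step_arm: Moves the arm, as the interface text tells. Shift numbers are shares of 0.05 m and turn numbers shares of 4 degrees, none past 1 either way. Its arguments: {"type":"object","properties":{"targets":{"type":"array"}},"required":["targets"]}

```bash
mkdir -p pics; cat > h.py <<'E'
import numpy as np, cv2
from workcell import readout, get_image, ctrl
def grab(n,f):
    d=get_image(n); cv2.imwrite('pics/'+f+'.png',cv2.cvtColor(d['pixels'],cv2.COLOR_RGB2BGR))
    np.savez('pics/'+f+'.npz',K=d['intrinsics'],k1=d['k1'],E=d['extrinsics']); return d
def ray(f,u,v):
    c=np.load('pics/'+f+'.npz'); k=float(c['k1']);K=c['K'];E=c['E']
    p=cv2.undistortPoints(np.array([[[u,v]]],float),K,np.array([k,0,0,0,0.]))[0,0]
    R=E[:3,:3]; return -R.T@E[:3,3], R.T@np.array([p[0],p[1],1])
def at(f,u,v,z):
    o,d=ray(f,u,v); return (o+d*(z-o[2])/d[2]).round(1)
def proj(f,P):
    c=np.load('pics/'+f+'.npz');E=c['E'];r=cv2.Rodrigues(E[:3,:3])[0]
    return cv2.projectPoints(np.array(P,float).reshape(-1,1,3),r,E[:3,3],c['K'],np.array([float(c['k1']),0,0,0,0]))[0][:,0].round(1)
E
python3 -c "
from h import *
grab('scene','s0');grab('top','t0')
print(readout.get_obs())
for f in('s0','t0'):print(ray(f,320,240))"; ls
```

```text
{'t': 0.1, 'qpos': array([-1.21403427e+00,  4.23812285e-01,  1.63057419e+00, -9.48771043e-06,
        1.08861227e+00, -1.90201293e-02]), 'qvel': array([-2.49460788e-03, -1.15430838e-03, -4.22078249e-03,  2.31427523e-03,
        1.05441395e-05,  2.40499664e-04]), 'joint_torque': array([-1.41048964e-03, -5.45613742e+01, -2.74324536e+01,  6.45827665e-02,
        1.87948236e-02, -2.94495521e-05]), 'ee_pos': array([ 229.30426542, -581.16329357,  403.96484572]), 'orientation': array([-3.08494007e+00, -5.86558451e-01,  3.84052818e-04]), 'ft_force': array([-0.32550692, -0.22147395, -0.3859912 ]), 'moment': array([-0.00490137, -0.03567686, -0.0492152 ]), 'grasp_force': 0.0, 'width': 87.9709496104922}
(array([1243.86005592,  -30.3809548 ,  925.55606551]), array([-0.67378883, -0.01585418, -0.73886551]))
(array([ 381.72771999,  -22.39990722, 1504.07051804]), array([ 0.05782503, -0.01787003, -0.99822474]))
h.py
pics
```

View pics/t0.png

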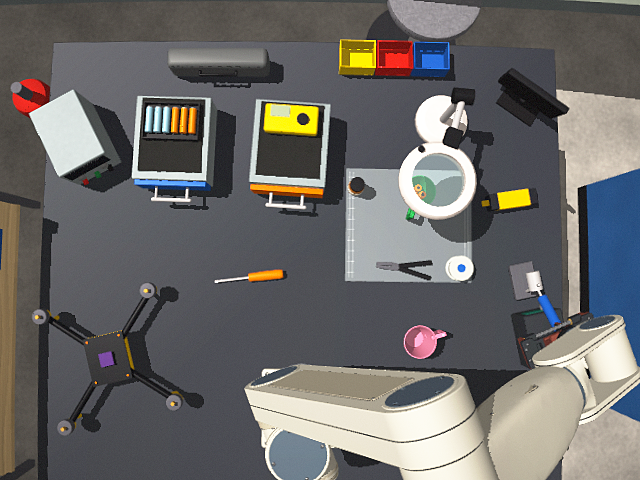

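View pics/s0.png

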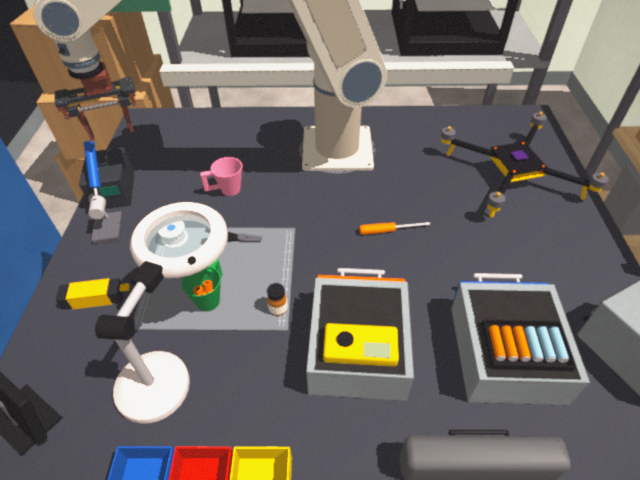

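The top view shows the orange unit at about (288,150), its handle at (288,200), and the blue unit at (172,150). In it the green cup is under the lamp at (425,190), with its handle at (413,215). In the scene view the cup is at (205,285). Things that could be taken for the cup: the green cup at top (425,190), and the pink mug at top (420,342), which is only a look-alike. I choose the green one and check it in a close crop.

```bash
python3 -c "
from h import *
t=cv2.imread('pics/t0.png');s=cv2.imread('pics/s0.png')
a=cv2.resize(t[140:290,335:485],(400,400),interpolation=3)   # 2.667x
b=cv2.resize(s[190:340,140:290],(400,400),interpolation=3)
c=cv2.resize(t[170:220,235:335],(400,200),interpolation=3)  #4x
d=cv2.resize(s[260:310,300:400],(400,200),interpolation=3)
cv2.imwrite('pics/c0.png',np.vstack([np.hstack([a,b]),np.hstack([c,d])]))
print('handle',at('t0',270,203,65),at('t0',305,206,65)); print('mat',[at('t0',*p,2) for p in [(346,169),(346,280),(471,283)]])
print('lamp',at('t0',437.5,181,247))
"
```

```text
handle [564.2  88.   65. ] [556.9  -6.8  65. ]
mat [array([ 671.9, -121.7,    2. ]), array([ 357. , -123.1,    2. ]), array([ 350.3, -478.8,    2. ])]
lamp [ 598.7 -325.4  247. ]
```

View pics/c0.png

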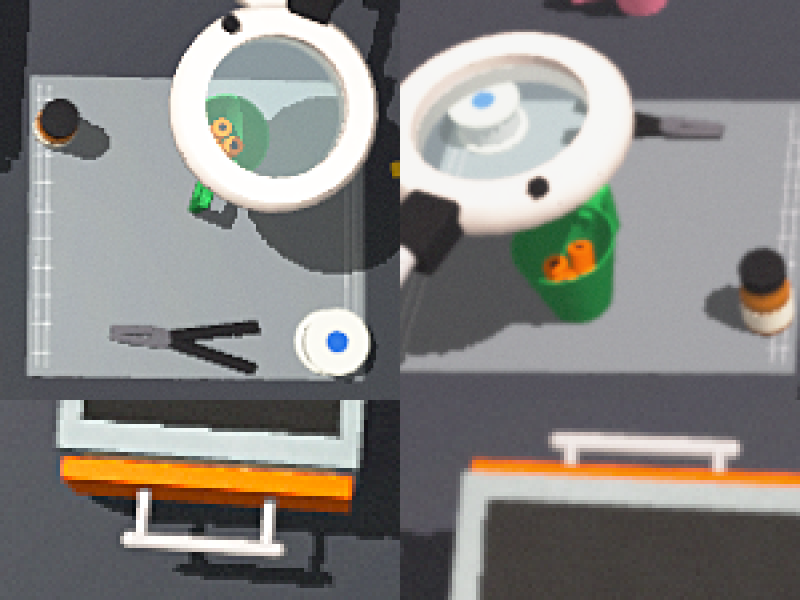

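The crop confirms it: a green cup with orange spacers and its handle towards the robot, with the bar at crop (200,197), which is top (410,214). Its foot shows at scene (207,310).

```bash
python3 -c "
from h import *
print('rim',at('t0',419.7,191.4,87)); print('bar top',at('t0',413,210,80),'bar bot',at('t0',408.5,218,18))
print('footnear',at('s0',206.7,310.5,2), at('s0',200.8,308,2),at('s0',217.6,308,2))
print('scene rim L,R',at('s0',140+113/2.667,190+240/2.667,87),at('s0',140+218/2.667,190+250/2.667,87))
# handle ends: crop (123,540),(284,549) top ; scene (552,437),(740,448)
for p in [(235+123/4,170+539/4-100),(235+284/4,170+549/4-100)]: print('hT',at('t0',*p,70))
for p in [(300+152/4,260+39/4),(300+340/4,260+50/4)]: print('hS',at('s0',*p,70))
for p in [(235+60/4,170+60/4),(235+355/4,170+75/4)]: print('front top edge',at('t0',*p,89))
print('flux',at('t0',357,184,77),'solder',at('t0',459,267,44))
"
```

```text
rim [ 597.2 -315.1   87. ]
bar top [ 547.5 -298.    80. ] bar bot [ 531.9 -297.1   18. ]
footnear [ 623.6 -313.3    2. ] [ 616.6 -328.4    2. ] [ 616.6 -288.8    2. ]
scene rim L,R [ 599.  -355.7   87. ] [ 609.7 -265.7   87. ]
hT [558.7  99.   70. ]
hT [552.9  -9.6  70. ]
hS [557.   -6.3  70. ]
hS [565.4 101.5  70. ]
front top edge [609.  140.3  89. ]
front top edge [600.9 -56.6  89. ]
flux [ 616.7 -146.6   77. ] solder [ 395.1 -432.6   44. ]
```

Request:
step_arm(targets=[[[0.33,0.627,0,0,0,0.82,0.34],[0.33,0.627,0,0,0,0.82,0.34],[0.33,0.627,0,0,0,0.82,0.34],[0.33,0.627,0,0,0,0.82,0.34],[0.33,0.627,0,0,0,0.82,0.34]]])

```text
t: 0.72
ee_pos: [312.2, -423.5, 404.4]
orientation: [-2.97, -1.023, 0.0]
ft_force: [0.2, 0.2, -0.1]
width: 41.3
grasp_force: 0.0
```

Request:
step_arm(targets=[[[0.33,0.627,0,0,0,0.82,0.34],[0.33,0.627,0,0,0,0.82,0.34],[0.33,0.627,0,0,0,0.82,0.34],[0.33,0.627,0,0,0,0.82,0.34],[0.33,0.627,0,0,0,0.82,0.34]]])

```text
t: 1.35
ee_pos: [394.7, -266.7, 404.5]
orientation: [-2.793, -1.437, 0.0]
ft_force: [-0.3, -0.0, 0.3]
width: 29.9
grasp_force: 0.0
```

Request:
step_arm(targets=[[[0.33,0.627,0,0,0,0.82,0.34],[0.33,0.627,0,0,0,0.82,0.34],[0.33,0.627,0,0,0,0.82,0.34],[0.33,0.627,0,0,0,0.82,0.34],[0.33,0.627,0,0,0,0.82,0.34]]])

```text
t: 1.98
ee_pos: [477.2, -110.0, 404.5]
orientation: [-2.56, -1.821, 0.0]
ft_force: [-0.1, 0.3, 0.5]
width: 29.7
grasp_force: 0.0
```

Request:
step_arm(targets=[[[0.33,0.627,-0.28,0,0,0.82,0.34],[0.33,0.627,-0.28,0,0,0.82,0.34],[0.33,0.627,-0.28,0,0,0.82,0.34],[0.33,0.627,-0.28,0,0,0.82,0.34],[0.33,0.627,-0.28,0,0,0.82,0.34]]])

```text
t: 2.6
ee_pos: [559.7, 46.7, 333.9]
orientation: [-2.274, -2.167, 0.001]
ft_force: [0.9, -0.7, -0.4]
width: 30.1
grasp_force: 0.0
```

```bash
python3 -c "
from h import *
d=grab('wrist','w1');o=readout.get_obs();print(o['ee_pos'],o['orientation'],o['qpos'],o['width'],o['t'])
print(cv2.Rodrigues(o['orientation'])[0].round(3)); print(ray('w1',320,240), proj('w1',[[559,46,65],[562,96,65],[556,-4,65]]))"
```

```text
[560.87187482  49.37850386 332.50062366] [-2.26962962e+00 -2.17032047e+00 -5.05689161e-04] [6.64046645e-02 4.28375507e-01 1.82032508e+00 1.53349545e-03
 8.93472403e-01 1.10170159e-01] 29.983158790728957 2.65
[[ 0.045  0.999 -0.001]
 [ 0.999 -0.045  0.001]
 [ 0.001 -0.001 -1.   ]]
(array([563.38047347, 118.59977399, 315.11404775]), array([-0.01544424, -0.27304747, -0.96193615])) [[319.6 242.2]
 [320.4 171. ]
 [318.9 306.4]]
```

View pics/w1.png

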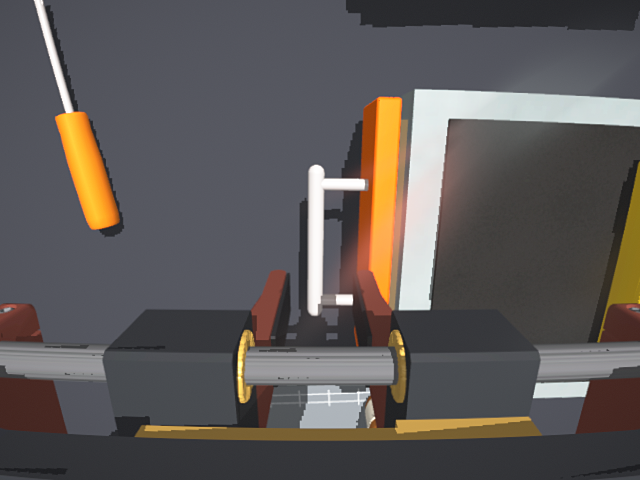

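The wrist view shows the handle bar running from (316,168) to (315,312). That puts the bar near x 556, y 46, so I shift 3 mm back, go down and grip.

Request:
step_arm(targets=[[[-0.06,0,-0.4,0,0,0,0.34],[0,0,-0.4,0,0,0,0.34],[0,0,-0.5,0,0,0,0.34],[0,0,-0.5,0,0,0,0.34],[0,0,-0.34,0,0,0,0.34]]])

```text
t: 3.28
ee_pos: [556.0, 45.5, 226.4]
orientation: [-2.276, -2.164, 0.002]
ft_force: [0.0, -0.0, -0.4]
width: 29.6
grasp_force: 0.0
```

Request:
step_arm(targets=[[[0,0,0,0,0,0,0],[0,0,0,0,0,0,0],[0,0,0,0,0,0,0],[0,0,0,0,0,0,0],[0,0,0,0,0,0,0]]])

```text
t: 3.9
ee_pos: [556.6, 45.6, 228.3]
orientation: [2.276, 2.165, 0.001]
ft_force: [-1.1, -0.6, 2.4]
width: 10.0
grasp_force: 30.0
```

Request:
step_arm(targets=[[[-0.15,0.01,0,0,0,0,0],[-0.3,0.017,0,0,0,0,0],[-0.3,0.017,0,0,0,0,0],[-0.3,0.017,0,0,0,0,0],[-0.3,0.017,0,0,0,0,0]]])

```text
t: 4.53
ee_pos: [488.0, 49.8, 228.3]
orientation: [2.276, 2.165, 0.002]
ft_force: [1.8, 1.1, 4.8]
width: 10.2
grasp_force: 30.0
```

Request:
step_arm(targets=[[[-0.3,0.017,0,0,0,0,0],[-0.3,0.017,0,0,0,0,0],[-0.3,0.017,0,0,0,0,0],[-0.3,0.017,0,0,0,0,0],[-0.3,0.017,0,0,0,0,0]]])

```text
t: 5.15
ee_pos: [413.1, 54.3, 228.2]
orientation: [2.276, 2.164, 0.003]
ft_force: [1.7, 5.6, 5.2]
width: 10.4
grasp_force: 30.0
```

Request:
step_arm(targets=[[[-0.1,0,0,0,0,0,0],[-0.1,0,0,0,0,0,0],[0,0,0,0,0,0,0],[0,0,0,0,0,0,0],[0,0,0,0,0,0,0]]])

```text
t: 5.78
ee_pos: [403.3, 54.7, 228.2]
orientation: [-2.277, -2.164, -0.003]
ft_force: [-0.5, 12.3, 7.7]
width: 10.2
grasp_force: 30.0
```

The bar is gripped and the drawer is out about 155 mm. Next I release it, lift, and gather joint and pose pairs to model the arm.

```bash
cat >> h.py <<'E'
import json
def rec():
    o=readout.get_obs()
    with open('data.jsonl','a') as f: f.write(json.dumps([o['qpos'].tolist(),o['ee_pos'].tolist(),o['orientation'].tolist()])+'\n')
    print(o['qpos'].round(3),o['ee_pos'].round(1),o['orientation'].round(3),o['t'])
E
python3 - <<'E'
from h import *
open('data.jsonl','w').write(json.dumps([[-1.21403427e+00,4.23812285e-01,1.63057419e+00,0,1.08861227,-.01902],[229.304,-581.163,403.965],[-3.08494,-.586558,.000384]])+'\n')
rec()
E
```

```text
[0.105 0.45  2.198 0.003 0.493 0.153] [403.3  54.7 228.2] [-2.277 -2.164 -0.003] 5.775
```

Request:
step_arm(targets=[[[0,0,0,0,0,0,0.34],[0,0,0,0,0,0,0.34],[0,0,0,0,0,0,0.34],[0,0,0.5,0,0,0,0.34],[0,0,1,0,0,0,0.34]]])

```text
t: 6.4
ee_pos: [403.0, 53.6, 302.1]
orientation: [-2.274, -2.163, 0.006]
ft_force: [0.8, -0.4, 0.9]
width: 29.8
grasp_force: 0.0
```

Request:
step_arm(targets=[[[0.2,-0.8,1,0.8,0,0,0.7],[0.2,-0.8,0.8,0.8,0,0,0.7],[0.2,-0.8,0.5,0.8,0,0,0.7],[0.2,-0.8,0,0.8,0,0,0.7],[0.2,-0.6,0,0.8,0,0,0.7]]])

```text
t: 7.02
ee_pos: [453.4, -136.5, 416.3]
orientation: [-2.121, -2.015, -0.286]
ft_force: [0.5, 0.5, 0.3]
width: 61.3
grasp_force: 0.0
```

```bash
python3 -c "
from h import *
rec()"
```

```text
[-0.387  0.208  1.927  0.288  1.131 -0.475] [ 453.4 -136.5  416.3] [-2.121 -2.015 -0.286] 7.025
```

Request:
step_arm(targets=[[[0,-0.5,0,0.9,0,0,0.7],[0,-0.5,0,0.9,0,0,0.7],[0,-0.5,0,0.9,0,0,0.7],[0,-0.3,0,0.8,0,0,0.7],[0,0,0,0,0,0,0.7]]])

```text
t: 7.65
ee_pos: [453.3, -225.7, 415.3]
orientation: [-1.972, -1.871, -0.502]
ft_force: [-0.4, -0.1, 0.6]
width: 61.4
grasp_force: 0.0
```

```bash
python3 - <<'E'
from h import *
rec(); grab('top','t2')
from scipy.optimize import least_squares
from scipy.spatial.transform import Rotation as R
D=[json.loads(l) for l in open('data.jsonl')]
def fk(q,p):
    a0,h,L1,L2,e,d=p
    r=R.from_euler('z',q[0]);x=r.apply([a0,0,h])
    r=r*R.from_euler('y',q[1]);x=x+r.apply([0,0,L1])
    r=r*R.from_euler('y',q[2]);x=x+r.apply([e,0,L2])
    r=r*R.from_euler('z',q[3])*R.from_euler('y',q[4]);x=x+r.apply([0,0,d])
    return x,r*R.from_euler('z',q[5])
for D0 in D:
    x,r=fk(D0[0],[0]*6);print('rot err',(r.inv()*R.from_rotvec(D0[2])).as_rotvec().round(3))
s=least_squares(lambda p:np.concatenate([fk(d[0],p)[0]-d[1] for d in D]+[0.002*(p-[20,330,500,490,0,100])]),[20,330,500,490,0,100.])
print(s.x.round(1),[ (fk(d[0],s.x)[0]-d[1]).round(1) for d in D])
np.save('fk.npy',s.x)
E
```

```text
[-0.591  0.304  1.828  0.441  1.343 -0.712] [ 453.3 -225.7  415.3] [-1.972 -1.871 -0.502] 7.65
rot err [ 0.    -0.     1.571]
rot err [-0.    -0.     1.571]
rot err [-0.    -0.     1.571]
rot err [-0.     0.     1.571]
[  9.8 359.6 543.9 485.6  79.4 156.3] [array([-10.6,  -5.7,  -0.9]), array([  1.4, -11.8,  -0.2]), array([ 0.6, -5.1, -1. ]), array([-3.6,  2.4,  2.1])]
```

```bash
cat >> h.py <<'E'
from scipy.optimize import least_squares
from scipy.spatial.transform import Rotation as R
def fk(q,p):
    a0,h,L1,L2,e,d,s,w=p
    r=R.from_euler('z',q[0]);x=r.apply([a0,s,h])
    r=r*R.from_euler('y',q[1]);x=x+r.apply([0,0,L1])
    r=r*R.from_euler('y',q[2]);x=x+r.apply([e,0,L2])
    r=r*R.from_euler('z',q[3])*R.from_euler('y',q[4]);x=x+r.apply([0,w,d])
    return x,r*R.from_euler('z',q[5]+np.pi/2)
def fit():
    D=[json.loads(l) for l in open('data.jsonl')]
    s=least_squares(lambda p:np.concatenate([fk(d[0],p)[0]-d[1] for d in D]+[0.002*(p-[20,330,500,490,0,100,12,0])]),[20,330,500,490,0,100.,12,0])
    print(s.x.round(1),[ (fk(d[0],s.x)[0]-d[1]).round(1).tolist() for d in D]); np.save('fk.npy',s.x); return s.x
LO=np.array([-3,-.9,.09,-1.31,.11,-2.54]);HI=np.array([3,2.11,2.58,4.45,2.69,2.54])
def ik(x,Rt,q0,p):
    f=lambda q:np.concatenate([(fk(q,p)[0]-x)/10,10*(Rt.inv()*fk(q,p)[1]).as_rotvec(),.001*(q-q0)])
    s=least_squares(f,np.clip(q0,LO+.01,HI-.01),bounds=(LO,HI)); return s.x,s.cost
def tool(yaw,p,sgn=1,roll=0):
    y,p=np.radians([yaw,p]);z=np.array([np.cos(p)*np.cos(y),np.cos(p)*np.sin(y),-np.sin(p)])
    ty=sgn*np.array([-np.sin(y),np.cos(y),0]);M=np.c_[np.cross(ty,z),ty,z]
    return R.from_matrix(M)*R.from_euler('z',roll,degrees=True)
E
cat > plan.py <<'E'
from h import *
p=fit()
G=np.array([532,-297,50.])
def show(n,g,T,q0s):
    x=g-163*T.apply([0,0,1])
    for q0 in q0s:
        q,c=ik(x,T,np.array(q0,float),p); print(n,x.round(),q.round(2),'cost',round(c,4))
S=[[-.5,.7,2.2,3.1,1.1,1.5],[-.5,.7,2.2,3.1,1.1,-1.5],[-.5,.7,2.2,1.6,1.1,1.5],[-.5,.7,2.2,1.6,1.1,-1.5]]
for sg in(1,-1):
  for pt in (20,30): show(f'grasp{sg},{pt}',G,tool(-12,pt,sg),S)
  show(f'standoff{sg}',G-70*tool(-12,25,sg).apply([0,0,1]),tool(-12,25,sg),S)
E
python3 plan.py
```

```text
[  0.  312.4 563.1 484.9  77.5 127.6  11.9  -0. ] [[0.0, 0.0, 0.0], [0.0, -0.0, -0.0], [0.0, -0.0, -0.0], [-0.0, 0.0, -0.0]]
grasp1,20 [ 382. -265.  106.] [-0.77  0.98  2.23  2.59  1.28  1.53] cost 0.0
grasp1,20 [ 382. -265.  106.] [-0.77  0.98  2.23  2.59  1.28  1.53] cost 0.0
grasp1,20 [ 382. -265.  106.] [-0.77  0.98  2.23  2.59  1.28  1.53] cost 0.0
grasp1,20 [ 382. -265.  106.] [-0.64  0.74  2.1   0.65  0.11 -2.54] cost 51.7883
grasp1,30 [ 394. -268.  131.] [-0.74  0.85  2.23  2.59  0.99  1.61] cost 0.0
grasp1,30 [ 394. -268.  131.] [-0.74  0.85  2.23  2.59  0.99  1.61] cost 0.0
grasp1,30 [ 394. -268.  131.] [-0.74  0.85  2.23  2.59  0.99  1.61] cost 0.0
grasp1,30 [ 394. -268.  131.] [-0.63  0.69  2.1   0.65  0.11 -2.54] cost 31.7187
standoff1 [ 325. -253.  148.] [-0.86  0.86  2.36  2.51  1.2   1.52] cost 0.0
standoff1 [ 325. -253.  148.] [-0.86  0.86  2.36  2.51  1.2   1.52] cost 0.0
standoff1 [ 325. -253.  148.] [-0.86  0.86  2.36  2.51  1.2   1.52] cost 0.0
standoff1 [ 325. -253.  148.] [-0.7   0.61  2.22  0.59  0.11 -2.54] cost 44.0292
grasp-1,20 [ 382. -265.  106.] [-0.77  
[... 204 characters left out ...]
0 [ 382. -265.  106.] [-0.77  0.98  2.23  2.59  1.28 -1.61] cost 0.0
grasp-1,30 [ 394. -268.  131.] [-0.6   0.7   2.13  4.45  0.11  2.54] cost 47.8592
grasp-1,30 [ 394. -268.  131.] [-0.74  0.85  2.23  2.59  0.99 -1.53] cost 0.0
grasp-1,30 [ 394. -268.  131.] [-0.74  0.85  2.23  2.59  0.99 -1.53] cost 0.0
grasp-1,30 [ 394. -268.  131.] [-0.74  0.85  2.23  2.59  0.99 -1.53] cost 0.0
standoff-1 [ 325. -253.  148.] [-0.67  0.62  2.25  4.45  0.11  2.54] cost 57.4162
standoff-1 [ 325. -253.  148.] [-0.86  0.86  2.36  2.51  1.2  -1.62] cost 0.0
standoff-1 [ 325. -253.  148.] [-0.86  0.86  2.36  2.51  1.2  -1.62] cost 0.0
standoff-1 [ 325. -253.  148.] [-0.86  0.86  2.36  2.51  1.2  -1.62] cost 0.0
```

```bash
cat > pour.py <<'E'
from h import *
p=np.load('fk.npy')
C=np.array([525,47.]); PG=25
a=np.linspace(0,2*np.pi,72)
rim=np.c_[68+44*np.cos(a),44*np.sin(a),0*a+38]; foot=np.c_[68+27*np.cos(a),27*np.sin(a),0*a-47]
def ev(psi,p2,side,th,sg):
    T0=tool(0,PG,sg); rel=T0.inv()           # cup in tool (cup yaw=tool yaw at grasp)
    T=tool(psi,p2,sg,side*th); C3=T*rel
    return T,C3
box=np.array([[i*37.5,j*89,-k] for i in(-1,1) for j in(-1,1) for k in(61,163)])
if __name__=='__main__':
  for side,sg in((-1,1),(1,-1)):
   for psi in (30,50,70,90):
    for p2 in (0,15):
      best=None
      for th in range(90,150,5):
        T,C3=ev(psi,p2,side,th,sg); cz=C3.apply([0,0,1])
        if cz[2]<np.cos(np.radians(112)): best=th;break
      if not best: continue
      lips=[]
      for t in (50,75,best):
        T,C3=ev(psi,p2,side,t,sg); r=C3.apply(rim); lips.append(r[r[:,2].argmin()])
      r=lips; mid=(lips[1]+lips[2])/2
      g=np.array([C[0]-mid[0],C[1]-mid[1],118-lips[2][2]])
      x=g-163*T.apply([0,0,1]); b=(g+T.apply(box)); 
      q,c=min((ik(x,T,np.array(s,float),p) for s in ([-.8,.6,2.2,1.6,1.3,0.],[-.5,.6,2.2,2.5,1.2,-.8*side])),key=lambda z:z[1])
      print(side,psi,p2,best,'g',g.round(),'lips',[ (l+g).round().astype(int).tolist() for l in lips],'cz',cz.round(2),'bodymin',b[:,2].min().round(),'bx',b.min(0)[:2].round(),b.max(0)[:2].round(),'q',q.round(2),'c',round(c,3))
E
python3 pour.py
```

```text
-1 30 0 115 g [513. -25. 185.] lips [[505, 51, 190], [513, 57, 159], [537, 37, 118]] cz [-0.78  0.5  -0.38] bodymin 89.0 bx [ 336. -168.] [496.   7.] q [-0.62  0.91  2.35  2.    1.62 -0.54] c 0.0
-1 30 15 125 g [515. -23. 205.] lips [[516, 65, 200], [515, 63, 168], [535, 31, 118]] cz [-0.84  0.37 -0.39] bodymin 130.0 bx [ 349. -180.] [494.  25.] q [-0.58  0.62  2.38  2.    1.25 -0.48] c 0.0
-1 50 0 115 g [538. -25. 185.] lips [[505, 44, 190], [511, 52, 159], [539, 42, 118]] cz [-0.9   0.2  -0.38] bodymin 89.0 bx [ 378. -195.] [554. -25.] q [-0.64  0.87  2.12  1.63  1.56 -0.28] c 0.0
-1 50 15 125 g [540. -23. 205.] lips [[510, 61, 200], [510, 59, 168], [540, 35, 118]] cz [-0.92  0.06 -0.39] bodymin 130.0 bx [ 385. -206.] [556.  -5.] q [-0.61  0.64  2.15  1.56  1.3  -0.25] c 0.0
-1 70 0 115 g [562. -16. 185.] lips [[507, 37, 190], [510, 47, 159], [540, 47, 118]] cz [-0.92 -0.12 -0.38] bodymin 89.0 bx [ 439. -193.] [608. -49.] q [-0.58  0.89  1.87  1.36  1.66 -0.07] c 0.0
-1 70 15 125 g [563. -13. 205.] lips [[506, 55, 200], [507, 53, 168], [543, 41, 118]] cz [-0.88 -0.26 -0.39] bodymin
[... 1339 characters left out ...]
 cz [ 0.63 -0.68 -0.38] bodymin 89.0 bx [ 334. -155.] [503. -10.] q [-0.64  0.87  2.1   1.28  1.62  0.6 ] c 0.0
1 70 15 125 g [457.  25. 205.] lips [[544, 41, 200], [543, 40, 168], [507, 54, 118]] cz [ 0.51 -0.76 -0.39] bodymin 130.0 bx [ 322. -139.] [519. -14.] q [-0.61  0.64  2.14  1.24  1.41  0.95] c 0.0
1 90 0 115 g [469.   1. 185.] lips [[539, 31, 190], [539, 42, 159], [511, 52, 118]] cz [ 0.82 -0.42 -0.38] bodymin 89.0 bx [ 397. -162.] [541. -60.] q [-0.58  0.9   1.86  1.03  1.78  0.77] c 0.0
1 90 15 125 g [469.   3. 205.] lips [[545, 48, 200], [544, 47, 168], [506, 47, 118]] cz [ 0.74 -0.54 -0.39] bodymin 130.0 bx [ 387. -179.] [551. -31.] q [-0.56  0.71  1.9   0.96  1.6   1.05] c 0.0
```

```bash
cat > path.py <<'E'
from h import *
from pour import box
p=np.load('fk.npy')
L=np.array([599,-325.])
def leg(x0,R0,x1,R1,q,n,verbose=1,nout=6):
    """constant twist leg; returns final q; prints the row and checks"""
    rv=(R1*R0.inv()).as_rotvec(); row=np.r_[(x1-x0)/50/n,np.degrees(rv)/4/n]
    print('n',n,'row',row.round(3))
    bad=0
    for i in range(1,n+1):
        x=x0+(x1-x0)*i/n; T=R.from_rotvec(rv*i/n)*R0
        qn,c=ik(x,T,q,p); dq=np.abs(qn-q).max()*8; q=qn
        pts=x+T.apply(np.r_[box+[0,0,163],[[0,y,182] for y in(-45,45)],[[0,y,120] for y in(-45,45)]])
        dl=np.hypot(*(pts[:,:2]-L).T)
        if verbose and (i%max(1,n//nout)==0 or c>.01): print(i,x.round(),q.round(2),'c',round(c,3),'v',dq.round(2),'minz',pts[:,2].min().round(),'lamp',dl.min().round(),'z there',pts[dl.argmin(),2].round())
    return q
if __name__=='__main__':
    o=readout.get_obs(); x0=np.array([453.4,-225.8,415.]);R0=R.from_rotvec(o['orientation']);q=o['qpos']
    T=tool(-12,25,-1);G=np.array([532,-297,50.])
    xs=G-75*T.apply([0,0,1])-163*T.apply([0,0,1]); xm=np.array([340,-220,300.])
    print('ang',np.degrees((T*R0.inv()).magnitude()))
    Tm=R.from_rotvec((T*R0.inv()).as_rotvec()*.6)*R0
    q=leg(x0,R0,xm,Tm,q,15); q=leg(xm,Tm,xs,T,q,15); 
    leg(xs,T,G-163*T.apply([0,0,1]),T,q,5)
E
python3 path.py
```

```text
ang 104.3196109744935
n 15 row [-0.151  0.008 -0.153  0.23  -0.325 -0.964]
2 [ 438. -225.  400.] [-0.62  0.3   1.89  0.54  1.25 -0.7 ] c 0.0 v 0.39 minz 245.0 lamp 95.0 z there 381.0
4 [ 423. -224.  384.] [-0.66  0.29  1.96  0.64  1.16 -0.7 ] c 0.0 v 0.42 minz 232.0 lamp 109.0 z there 368.0
6 [ 408. -223.  369.] [-0.69  0.29  2.02  0.75  1.08 -0.72] c 0.0 v 0.47 minz 221.0 lamp 125.0 z there 273.0
8 [ 393. -223.  354.] [-0.73  0.29  2.08  0.88  1.   -0.76] c 0.0 v 0.53 minz 210.0 lamp 129.0 z there 261.0
10 [ 378. -222.  338.] [-0.76  0.3   2.14  1.03  0.93 -0.82] c 0.0 v 0.61 minz 201.0 lamp 136.0 z there 250.0
12 [ 363. -221.  323.] [-0.79  0.31  2.21  1.19  0.87 -0.9 ] c 0.0 v 0.69 minz 193.0 lamp 138.0 z there 291.0
14 [ 348. -220.  308.] [-0.82  0.33  2.26  1.38  0.84 -1.01] c 0.0 v 0.77 minz 185.0 lamp 140.0 z there 282.0
n 15 row [-0.025 -0.043 -0.199  0.154 -0.216 -0.643]
2 [ 337. -224.  280.] [-0.85  0.4   2.32  1.65  0.83 -1.19] c 0.0 v 0.66 minz 167.0 lamp 141.0 z there 260.0
4 [ 335. -229.  260.] [-0.86  0.47  2.33  1.81  0.85 -1.3 ] c 0.0 v 0.65 minz 152.0 lamp 136.0 z t
[... 436 characters left out ...]
here 99.0
14 [ 322. -250.  161.] [-0.87  0.82  2.37  2.45  1.16 -1.62] c 0.0 v 0.4 minz 81.0 lamp 123.0 z there 82.0
n 5 row [ 0.266 -0.057 -0.127  0.     0.     0.   ]
1 [ 334. -255.  144.] [-0.84  0.87  2.34  2.52  1.19 -1.61] c 0.0 v 0.21 minz 67.0 lamp 113.0 z there 67.0
2 [ 348. -258.  138.] [-0.82  0.88  2.32  2.54  1.18 -1.6 ] c 0.0 v 0.21 minz 61.0 lamp 100.0 z there 61.0
3 [ 361. -261.  132.] [-0.8   0.89  2.29  2.56  1.16 -1.59] c 0.0 v 0.21 minz 54.0 lamp 87.0 z there 55.0
4 [ 374. -263.  125.] [-0.78  0.9   2.26  2.58  1.15 -1.58] c 0.0 v 0.22 minz 48.0 lamp 75.0 z there 48.0
5 [ 388. -266.  119.] [-0.76  0.91  2.23  2.6   1.14 -1.57] c 0.0 v 0.22 minz 42.0 lamp 63.0 z there 42.0
```

The constant-twist path stays within reach and clear of the lamp, so I run it to the standoff.

Request:
step_arm(targets=[[[-0.15,0.008,-0.153,0.23,-0.325,-0.964,0.7],[-0.15,0.008,-0.153,0.23,-0.325,-0.964,0.7],[-0.15,0.008,-0.153,0.23,-0.325,-0.964,0.7],[-0.15,0.008,-0.153,0.23,-0.325,-0.964,0.7],[-0.15,0.008,-0.153,0.23,-0.325,-0.964,0.7]]])

```text
t: 8.32
ee_pos: [415.7, -221.8, 377.5]
orientation: [-2.255, -1.558, -0.786]
ft_force: [0.4, 0.3, 1.2]
width: 61.5
grasp_force: 0.0
```

Request:
step_arm(targets=[[[-0.15,0.008,-0.153,0.23,-0.325,-0.964,0.7],[-0.15,0.008,-0.153,0.23,-0.325,-0.964,0.7],[-0.15,0.008,-0.153,0.23,-0.325,-0.964,0.7],[-0.15,0.008,-0.153,0.23,-0.325,-0.964,0.7],[-0.15,0.008,-0.153,0.23,-0.325,-0.964,0.7]]])

```text
t: 8.95
ee_pos: [378.2, -219.8, 339.3]
orientation: [-2.484, -1.179, -1.061]
ft_force: [0.5, -0.3, -0.9]
width: 61.2
grasp_force: 0.0
```

Request:
step_arm(targets=[[[-0.15,0.008,-0.153,0.23,-0.325,-0.964,0.7],[-0.15,0.008,-0.153,0.23,-0.325,-0.964,0.7],[-0.15,0.008,-0.153,0.23,-0.325,-0.964,0.7],[-0.15,0.008,-0.153,0.23,-0.325,-0.964,0.7],[-0.15,0.008,-0.153,0.23,-0.325,-0.964,0.7]]])

```text
t: 9.57
ee_pos: [340.7, -217.8, 301.1]
orientation: [-2.647, -0.74, -1.318]
ft_force: [0.1, 0.1, 0.2]
width: 61.9
grasp_force: 0.0
```

Request:
step_arm(targets=[[[-0.025,-0.043,-0.2,0.154,-0.216,-0.643,0.7],[-0.025,-0.043,-0.2,0.154,-0.216,-0.643,0.7],[-0.025,-0.043,-0.2,0.154,-0.216,-0.643,0.7],[-0.025,-0.043,-0.2,0.154,-0.216,-0.643,0.7],[-0.025,-0.043,-0.2,0.154,-0.216,-0.643,0.7]]])

```text
t: 10.2
ee_pos: [334.8, -228.8, 251.1]
orientation: [-2.714, -0.418, -1.474]
ft_force: [-0.7, 0.2, 0.3]
width: 61.8
grasp_force: 0.0
```

Request:
step_arm(targets=[[[-0.025,-0.043,-0.2,0.154,-0.216,-0.643,0.7],[-0.025,-0.043,-0.2,0.154,-0.216,-0.643,0.7],[-0.025,-0.043,-0.2,0.154,-0.216,-0.643,0.7],[-0.025,-0.043,-0.2,0.154,-0.216,-0.643,0.7],[-0.025,-0.043,-0.2,0.154,-0.216,-0.643,0.7]]])

```text
t: 10.82
ee_pos: [328.7, -239.5, 201.1]
orientation: [2.668, 0.073, 1.572]
ft_force: [0.1, -0.2, 0.4]
width: 61.1
grasp_force: 0.0
```

```bash
python3 -c "
from h import *
grab('wrist','w3');rec();p=fit()
o=readout.get_obs();T=R.from_rotvec(o['orientation']);print('z',T.apply([0,0,1]),'y',T.apply([0,1,0]))
print(proj('w3',[[532,-297,18],[532,-297,80],[598,-311,87]]))"
```

```text
[-0.868  0.674  2.37   2.246  1.002 -1.553] [ 328.4 -239.6  200.2] [2.669 0.069 1.57 ] 10.875
[  0.  312.4 563.1 484.9  77.5 127.6  11.9   0. ] [[0.0, 0.0, 0.0], [0.0, -0.0, -0.0], [0.0, -0.0, -0.0], [-0.0, 0.0, 0.0], [-0.0, 0.0, 0.0]]
z [ 0.87425235 -0.01526175 -0.48523181] y [ 0.01608562 -0.99804628  0.06037284]
[[386.8 326.3]
 [405.3 273.5]
 [412.8 201.1]]
```

View pics/w3.png

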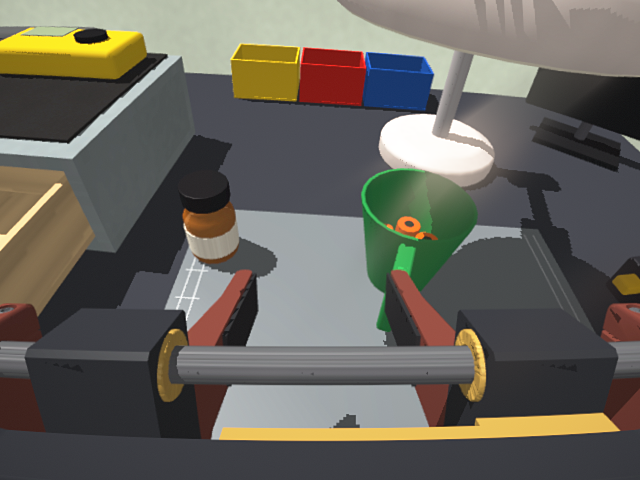

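The wrist view shows the cup's rim centred near (419,204) and the grip bar from (383,328) to (401,268). Both are within a few millimetres of the estimate, with the cup at about (598,-314) and its yaw near -14°.

```bash
python3 -c "
from path import *
o=readout.get_obs();x0=o['ee_pos'];R0=R.from_rotvec(o['orientation']);T=tool(-13,25,-1);G=np.array([532,-298,50.]);a=T.apply([0,0,1])
q=leg(x0,R0,G-238*a,T,o['qpos'],5); leg(G-238*a,T,G-163*a,T,q,5)"
```

```text
n 5 row [-0.026 -0.039 -0.198  0.151 -0.222 -0.689]
1 [ 327. -242.  190.] [-0.87  0.71  2.37  2.31  1.04 -1.58] c 0.0 v 0.51 minz 102.0 lamp 117.0 z there 107.0
2 [ 326. -244.  180.] [-0.87  0.75  2.37  2.37  1.08 -1.6 ] c 0.0 v 0.48 minz 95.0 lamp 118.0 z there 99.0
3 [ 324. -246.  170.] [-0.86  0.78  2.38  2.43  1.12 -1.61] c 0.0 v 0.46 minz 88.0 lamp 120.0 z there 90.0
4 [ 323. -248.  161.] [-0.86  0.82  2.37  2.48  1.16 -1.62] c 0.0 v 0.43 minz 81.0 lamp 123.0 z there 82.0
5 [ 322. -249.  151.] [-0.86  0.86  2.37  2.53  1.21 -1.63] c 0.0 v 0.41 minz 73.0 lamp 127.0 z there 74.0
n 5 row [ 0.265 -0.061 -0.127  0.     0.     0.   ]
1 [ 335. -253.  144.] [-0.83  0.87  2.35  2.55  1.19 -1.62] c 0.0 v 0.21 minz 67.0 lamp 114.0 z there 67.0
2 [ 348. -256.  138.] [-0.81  0.88  2.32  2.57  1.18 -1.6 ] c 0.0 v 0.21 minz 61.0 lamp 101.0 z there 61.0
3 [ 362. -259.  132.] [-0.79  0.89  2.29  2.59  1.17 -1.59] c 0.0 v 0.22 minz 54.0 lamp 88.0 z there 55.0
4 [ 375. -262.  125.] [-0.77  0.9   2.26  2.61  1.16 -1.58] c 0.0 v 0.22 minz 48.0 lamp 76.0 z there 48.0
5 [ 388. -265.  119.] [-0.75  0.91  2.24  2.62  1.14 -1.57] c 0.0 v 0.22 minz 42.0 lamp 64.0 z there 42.0
```

Request:
step_arm(targets=[[[-0.026,-0.039,-0.198,0.151,-0.222,-0.689,0.7],[-0.026,-0.039,-0.198,0.151,-0.222,-0.689,0.7],[-0.026,-0.039,-0.198,0.151,-0.222,-0.689,0.7],[-0.026,-0.039,-0.198,0.151,-0.222,-0.689,0.7],[-0.026,-0.039,-0.198,0.151,-0.222,-0.689,0.7]]])

```text
t: 11.5
ee_pos: [322.4, -249.5, 151.8]
orientation: [2.535, -0.285, 1.617]
ft_force: [0.7, -0.5, -0.1]
width: 61.1
grasp_force: 0.0
```

Request:
step_arm(targets=[[[0.265,-0.061,-0.127,0,0,0,0.7],[0.265,-0.061,-0.127,0,0,0,0.7],[0.265,-0.061,-0.127,0,0,0,0.7],[0.15,-0.035,-0.07,0,0,0,0.7],[0,0,0,0,0,0,0.7]]])

```text
t: 12.12
ee_pos: [369.9, -260.9, 129.1]
orientation: [2.534, -0.283, 1.617]
ft_force: [-0.9, 1.0, -0.0]
width: 61.4
grasp_force: 0.0
```

```bash
python3 -c "
from h import *
grab('wrist','w4');rec()
o=readout.get_obs();T=R.from_rotvec(o['orientation']);a=T.apply([0,0,1]);print('z',a,'grasp pt',o['ee_pos']+163*a)
print(proj('w4',[[532,-298,18],[532,-298,80],[598,-314,87],o['ee_pos']+163*a]))"
```

```text
[-0.775  0.893  2.276  2.598  1.16  -1.589] [ 369.4 -260.8  129.1] [ 2.534 -0.284  1.617] 12.175
z [ 0.88399804 -0.20265163 -0.42128349] grasp pt [ 513.54008894 -293.80215697   60.45708678]
[[321.2 334.2]
 [321.6 250. ]
 [323.2 160. ]
 [321.5 313.3]]
```

View pics/w4.png

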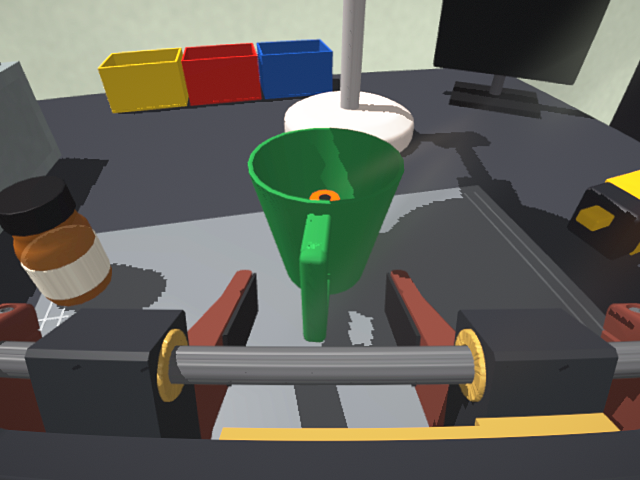

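The bar sits between the fingers at u≈314, v 242–340, slightly to the +y side. I turn 4°, move in and close.

Request:
step_arm(targets=[[[0,0.12,0,0,0,-0.5,0.7],[0,0.12,0,0,0,-0.5,0.7],[0.15,-0.02,-0.07,0,0,0,0.7],[0.15,-0.03,-0.07,0,0,0,0.7],[0.1,-0.02,-0.04,0,0,0,0.7]]])

```text
t: 12.8
ee_pos: [390.0, -252.9, 119.9]
orientation: [2.494, -0.368, 1.592]
ft_force: [0.5, 0.7, -0.5]
width: 61.9
grasp_force: 0.0
```

Request:
step_arm(targets=[[[0,0,0,0,0,0,0],[0,0,0,0,0,0,0],[0,0,0,0,0,0,0],[0,0,0,0,0,0,0],[0,0,0,0,0,0,0]]])

```text
t: 13.42
ee_pos: [389.2, -252.4, 120.1]
orientation: [2.494, -0.369, 1.591]
ft_force: [0.2, -0.5, 0.1]
width: 14.9
grasp_force: 0.0
```

Request:
step_arm(targets=[[[0,0,0,0,0,0,0],[0,0,0,0,0,0,0],[0,0,0.1,0,0,0,0],[0,0,0.15,0,0,0,0],[0,0,0.15,0,0,0,0]]])

```text
t: 14.05
ee_pos: [389.2, -252.3, 140.6]
orientation: [2.495, -0.369, 1.591]
ft_force: [0.2, -0.3, -1.8]
width: 11.9
grasp_force: 30.0
```

```bash
python3 -c "
from h import *
grab('wrist','w5');grab('scene','s5');rec()
o=readout.get_obs();T=R.from_rotvec(o['orientation']);a=T.apply([0,0,1]);print('z',a,'y',T.apply([0,1,0]),'grasp pt',o['ee_pos']+163*a)
a=cv2.imread('pics/w5.png');b=cv2.imread('pics/s5.png')[150:350,60:320]
cv2.imwrite('pics/c5.png',np.vstack([cv2.resize(a,(400,300)),cv2.resize(b,(390,300))[:,:390].copy() if 0 else cv2.copyMakeBorder(cv2.resize(b,(390,300)),0,0,0,10,0)]))"
```

```text
[-0.699  0.858  2.272  2.736  1.127 -1.569] [ 389.4 -252.5  141.1] [ 2.493 -0.368  1.592] 14.15
z [ 0.86796062 -0.26470718 -0.42020765] y [-0.29064144 -0.956829    0.00241351] grasp pt [ 530.87843795 -295.6406547    72.58191458]
```

View pics/c5.png

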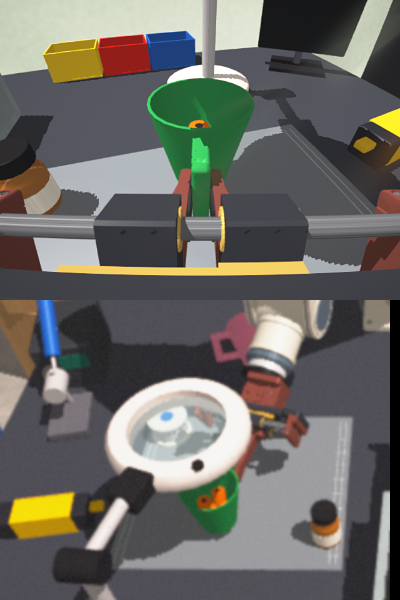

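The cup is held (width 11.9 mm) and lifted upright with its spacers in it; the scene view shows it clear of the lamp. Next I check the carry and pour legs.

```bash
cat > carry.py <<'E'
import path
from path import *
from pour import rim,foot
rel=tool(0,25,-1).inv()
def cup(x,T):
    return x+163*T.apply([0,0,1])+(T*rel).apply(np.r_[rim,foot])
def leg2(x0,R0,x1,R1,q,n):
    q=leg(x0,R0,x1,R1,q,n,nout=3); rv=(R1*R0.inv()).as_rotvec(); m=[]
    for i in range(n+1):
        c=cup(x0+(x1-x0)*i/n,R.from_rotvec(rv*i/n)*R0)
        m.append((np.hypot(*(c[:,:2]-L).T).min()-95,np.hypot(*(c[:,:2]-[617,-147]).T).min()-22,c[:,2].min(),c[:,2].max()))
    print('cup: lampgap,fluxgap,zmin,zmax',[np.round(v).astype(int).tolist() for v in m[::max(1,n//5)]]); return q
if __name__=='__main__':
    o=readout.get_obs();x0=np.array([389.4,-252.4,140.5]);R0=R.from_rotvec(o['orientation']);q=o['qpos']
    xa=x0+[-50,150,55]; q=leg2(x0,R0,xa,R0,q,10)
    Tb=tool(50,15,-1); g=np.array([454,63,200.]); xb=g-163*Tb.apply([0,0,1]); print('ang',np.degrees((Tb*R0.inv()).magnitude()))
    q=leg2(xa,R0,xb,Tb,q,20)
    for r in (40,80,110,130):
        Tc=tool(50,15,-1,r); print('rv',(Tc*Tb.inv()).as_rotvec().round(2)); qq=leg2(xb,Tb,xb,Tc,q,r//4)
E
python3 carry.py
```

```text
n 10 row [-0.1   0.3   0.11  0.    0.    0.  ]
3 [ 374. -207.  157.] [-0.62  0.83  2.36  2.82  1.18 -1.59] c 0.0 v 0.24 minz 80.0 lamp 84.0 z there 81.0
6 [ 359. -162.  174.] [-0.52  0.81  2.44  2.93  1.24 -1.6 ] c 0.0 v 0.29 minz 96.0 lamp 119.0 z there 97.0
9 [ 344. -117.  190.] [-0.39  0.78  2.51  3.05  1.29 -1.59] c 0.0 v 0.37 minz 113.0 lamp 160.0 z there 114.0
cup: lampgap,fluxgap,zmin,zmax [[-78, 104, 25, 110], [-93, 76, 36, 121], [-65, 50, 47, 132], [-34, 27, 58, 143], [-2, 12, 69, 154], [29, 7, 80, 165]]
ang 67.54579790495424
n 20 row [ 0.013  0.045  0.047  0.039 -0.124  0.834]
6 [343. -89. 210.] [-0.45  0.74  2.52  2.64  1.29 -1.61] c 0.0 v 0.6 minz 135.0 lamp 209.0 z there 204.0
12 [347. -76. 224.] [-0.53  0.69  2.48  2.21  1.26 -1.57] c 0.0 v 0.57 minz 153.0 lamp 241.0 z there 224.0
18 [351. -62. 238.] [-0.55  0.65  2.42  1.81  1.27 -1.48] c 0.0 v 0.5 minz 173.0 lamp 272.0 z there 273.0
cup: lampgap,fluxgap,zmin,zmax [[29, 7, 80, 165], [83, 5, 96, 183], [142, 50, 112, 202], [201, 106, 128, 220], [257, 164, 145, 239], [308, 219, 161, 257]]
rv [ 0.43  0.52 -0.18]
n 10 row [
[... 1505 characters left out ...]
n,zmax [[308, 219, 161, 257], [293, 201, 156, 262], [282, 190, 152, 262], [277, 186, 150, 255], [279, 190, 151, 240], [283, 195, 132, 220]]
rv [ 1.41  1.68 -0.59]
n 32 row [ 0.     0.     0.     0.631  0.752 -0.263]
10 [353. -58. 242.] [-0.55  0.63  2.39  1.69  1.29 -0.74] c 0.0 v 0.57 minz 132.0 lamp 271.0 z there 214.0
20 [353. -58. 242.] [-0.55  0.63  2.39  1.69  1.29 -0.03] c 0.0 v 0.57 minz 125.0 lamp 311.0 z there 163.0
30 [353. -58. 242.] [-0.55  0.63  2.39  1.69  1.29  0.67] c 0.0 v 0.57 minz 124.0 lamp 288.0 z there 296.0
cup: lampgap,fluxgap,zmin,zmax [[308, 219, 161, 257], [290, 199, 155, 262], [279, 187, 150, 260], [277, 187, 150, 247], [283, 198, 136, 224], [279, 187, 115, 211]]
```

Request:
step_arm(targets=[[[-0.06,0.15,0.12,0,0,0,0],[-0.1,0.3,0.12,0,0,0,0],[-0.1,0.3,0.12,0,0,0,0],[-0.1,0.3,0.12,0,0,0,0],[-0.1,0.3,0.12,0,0,0,0]]])

```text
t: 14.78
ee_pos: [365.8, -183.7, 170.5]
orientation: [2.495, -0.369, 1.591]
ft_force: [-0.3, -0.1, -2.9]
width: 11.9
grasp_force: 30.0
```

Request:
step_arm(targets=[[[-0.1,0.3,0.12,0,0,0,0],[-0.1,0.3,0.12,0,0,0,0],[-0.1,0.3,0.12,0,0,0,0],[-0.1,0.3,0.12,0,0,0,0],[-0.1,0.3,0.12,0,0,0,0]]])

```text
t: 15.4
ee_pos: [340.9, -109.0, 200.5]
orientation: [2.494, -0.369, 1.591]
ft_force: [0.6, 0.3, -1.7]
width: 11.7
grasp_force: 30.0
```

Request:
step_arm(targets=[[[0.01,0.1,0.027,0.039,-0.124,0.834,0],[0.01,0.1,0.027,0.039,-0.124,0.834,0],[0.01,0.045,0.027,0.039,-0.124,0.834,0],[0.01,0.045,0.027,0.039,-0.124,0.834,0],[0.01,0.045,0.027,0.039,-0.124,0.834,0]]])

```text
t: 16.02
ee_pos: [343.6, -92.6, 207.1]
orientation: [-2.601, 0.017, -1.736]
ft_force: [-1.0, 0.1, -2.4]
width: 11.6
grasp_force: 30.0
```

Request:
step_arm(targets=[[[0.013,0.045,0.027,0.039,-0.124,0.834,0],[0.013,0.045,0.027,0.039,-0.124,0.834,0],[0.013,0.045,0.027,0.039,-0.124,0.834,0],[0.013,0.045,0.027,0.039,-0.124,0.834,0],[0.013,0.045,0.027,0.039,-0.124,0.834,0]]])

```text
t: 16.65
ee_pos: [346.9, -81.3, 213.9]
orientation: [-2.408, -0.331, -1.68]
ft_force: [-0.1, -0.5, -2.5]
width: 11.7
grasp_force: 30.0
```

Request:
step_arm(targets=[[[0.013,0.045,0.027,0.039,-0.124,0.834,0],[0.013,0.045,0.027,0.039,-0.124,0.834,0],[0.013,0.045,0.027,0.039,-0.124,0.834,0],[0.013,0.045,0.027,0.039,-0.124,0.834,0],[0.013,0.045,0.027,0.039,-0.124,0.834,0]]])

```text
t: 17.27
ee_pos: [350.2, -70.0, 220.6]
orientation: [-2.189, -0.64, -1.598]
ft_force: [-0.4, -0.1, -1.4]
width: 11.9
grasp_force: 30.0
```

Request:
step_arm(targets=[[[0.013,0.045,0.027,0.039,-0.124,0.834,0],[0.013,0.045,0.027,0.039,-0.124,0.834,0],[0.013,0.045,0.027,0.039,-0.124,0.834,0],[0.013,0.045,0.027,0.039,-0.124,0.834,0],[0.013,0.045,0.027,0.039,-0.124,0.834,0]]])

```text
t: 17.9
ee_pos: [353.5, -58.8, 227.4]
orientation: [-1.95, -0.911, -1.494]
ft_force: [1.3, -0.4, -3.0]
width: 11.3
grasp_force: 30.0
```

```bash
python3 - <<'E'
from carry import *
from pour import box
grab('top','t6');rec();o=readout.get_obs();x=o['ee_pos'];T=R.from_rotvec(o['orientation']);a=T.apply([0,0,1])
print('g',x+163*a,'a',a,'row',(a*np.radians(4)).round(3))
for r in (0,60,90,110,125,140):
    Tc=T*R.from_euler('z',r,degrees=True);c=cup(x,Tc);k=c[:72][:,2].argmin();print(r,c[k].round(),'tip',np.degrees(np.arccos((Tc*rel).apply([0,0,1])[2])).round(),(Tc*rel).apply([0,0,1]).round(2), 'body',(x+Tc.apply(box+[0,0,163])).min(0).round())
t=cv2.imread('pics/t6.png');cv2.imwrite('pics/c6.png',cv2.resize(t[80:330,200:480],(784,560)[:2] if 0 else (672,600)))
E
```

```text
[-0.547  0.681  2.383  1.696  1.298 -1.491] [353.6 -58.7 227.5] [-1.947 -0.914 -1.493] 17.95
g [454.26082375  62.35350106 185.23905888] a [ 0.61725286  0.7428212  -0.25925968] row [ 0.043  0.052 -0.018]
0 [467.  74. 227.] tip 10.0 [-0.11 -0.13  0.98] body [ 279. -123.  165.]
60 [543.  47. 167.] tip 57.0 [ 0.42 -0.73  0.55] body [ 304. -120.  109.]
90 [533.  52. 130.] tip 84.0 [ 0.44 -0.89  0.11] body [ 310. -100.  115.]
110 [523.  62. 109.] tip 101.0 [ 0.34 -0.92 -0.19] body [291. -87. 108.]
125 [511.  72.  98.] tip 113.0 [ 0.22 -0.89 -0.39] body [ 282. -101.  110.]
140 [502.  85.  90.] tip 124.0 [ 0.07 -0.82 -0.56] body [ 278. -112.  118.]
```

View pics/c6.png

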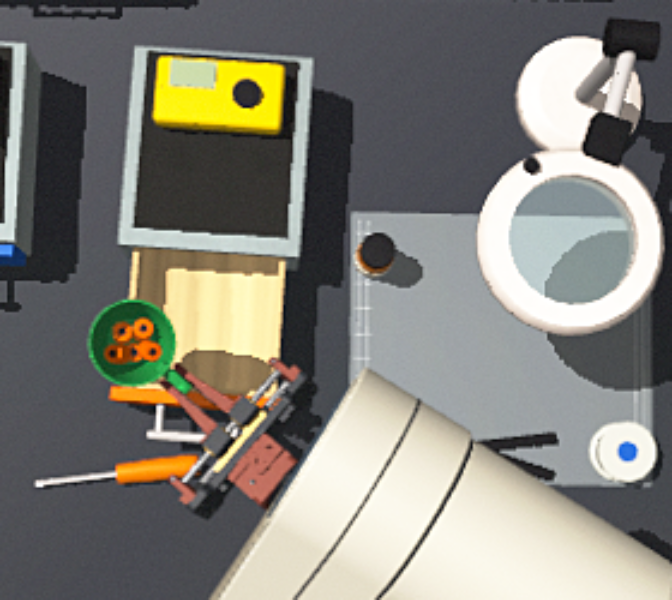

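The view shows the open drawer (crop 130–285 × 245–390), the cup with its spacers at (132,342), and the front panel at v≈392. The lip path falls inside the opening, so I roll the cup.

Request:
step_arm(targets=[[[0,0,0,0.617,0.743,-0.259,0],[0,0,0,0.617,0.743,-0.259,0],[0,0,0,0.617,0.743,-0.259,0],[0,0,0,0.617,0.743,-0.259,0],[0,0,0,0.617,0.743,-0.259,0]]])

```text
t: 18.58
ee_pos: [353.5, -59.0, 227.3]
orientation: [-1.989, -0.529, -1.288]
ft_force: [-0.1, 0.5, -1.9]
width: 11.7
grasp_force: 30.0
```

Request:
step_arm(targets=[[[0,0,0,0.617,0.743,-0.259,0],[0,0,0,0.617,0.743,-0.259,0],[0,0,0,0.617,0.743,-0.259,0],[0,0,0,0.617,0.743,-0.259,0],[0,0,0,0.617,0.743,-0.259,0]]])

```text
t: 19.2
ee_pos: [353.5, -59.0, 227.3]
orientation: [-1.975, -0.171, -1.068]
ft_force: [0.5, -0.2, -3.0]
width: 11.7
grasp_force: 30.0
```

Request:
step_arm(targets=[[[0,0,0,0.617,0.743,-0.259,0],[0,0,0,0.617,0.743,-0.259,0],[0,0,0,0.617,0.743,-0.259,0],[0,0,0,0.617,0.743,-0.259,0],[0,0,0,0.617,0.743,-0.259,0]]])

```text
t: 19.82
ee_pos: [353.4, -58.9, 227.3]
orientation: [-1.916, 0.169, -0.838]
ft_force: [-0.3, 0.4, -2.4]
width: 11.5
grasp_force: 30.0
```

Request:
step_arm(targets=[[[0,0,0,0.617,0.743,-0.259,0],[0,0,0,0.617,0.743,-0.259,0],[0,0,0,0.463,0.557,-0.194,0],[0,0,0,0.463,0.557,-0.194,0],[0,0,0,0.463,0.557,-0.194,0]]])

```text
t: 20.45
ee_pos: [353.5, -59.0, 227.3]
orientation: [-1.834, 0.44, -0.637]
ft_force: [0.1, -0.4, -2.4]
width: 12.0
grasp_force: 30.0
```

Request:
step_arm(targets=[[[0,0,0,0.309,0.371,-0.13,0],[0,0,0,0.309,0.371,-0.13,0],[0,0,0,0.309,0.371,-0.13,0],[0,0,0,0.309,0.371,-0.13,0],[0,0,0,0.309,0.371,-0.13,0]]])

```text
t: 21.08
ee_pos: [353.5, -59.4, 227.1]
orientation: [-1.773, 0.592, -0.516]
ft_force: [0.3, -0.4, -1.1]
width: 12.0
grasp_force: 30.0
```

Request:
step_arm(targets=[[[0,0,0,0.309,0.371,-0.13,0],[0,0,0,0.309,0.371,-0.13,0],[0,0,0,0.309,0.371,-0.13,0],[0,0,0,0.309,0.371,-0.13,0],[0,0,0,0.309,0.371,-0.13,0]]])

```text
t: 21.7
ee_pos: [353.6, -59.4, 227.1]
orientation: [-1.702, 0.738, -0.395]
ft_force: [0.2, -0.3, -1.9]
width: 12.2
grasp_force: 30.0
```

Request:
step_arm(targets=[[[0,0,0,0.309,0.371,-0.13,0],[0,0,0,0.309,0.371,-0.13,0],[0,0,0,0.309,0.371,-0.13,0],[0,0,0,0.309,0.371,-0.13,0],[0,0,0,0.309,0.371,-0.13,0]]])

```text
t: 22.32
ee_pos: [353.6, -59.4, 227.1]
orientation: [-1.622, 0.878, -0.273]
ft_force: [-0.1, 0.1, -1.5]
width: 12.1
grasp_force: 30.0
```

Request:
step_arm(targets=[[[0,0,0,0.463,0.557,-0.194,0],[0,0,0,0.463,0.557,-0.194,0],[0,0,0,0.463,0.557,-0.194,0],[0,0,0,0.463,0.557,-0.194,0],[0,0,0,0.463,0.557,-0.194,0]]])

```text
t: 22.95
ee_pos: [353.6, -59.5, 227.2]
orientation: [-1.487, 1.077, -0.088]
ft_force: [-0.2, 0.1, -1.3]
width: 12.0
grasp_force: 30.0
```

Request:
step_arm(targets=[[[0,0,0,0.463,0.557,-0.194,0],[0,0,0,0,0,0,0],[0,0,0,0,0,0,0],[0,0,0,0,0,0,0],[0,0,0,0,0,0,0]]])

```text
t: 23.58
ee_pos: [353.5, -59.4, 227.1]
orientation: [-1.46, 1.113, -0.053]
ft_force: [0.1, 1.2, -1.0]
width: 12.0
grasp_force: 30.0
```

```bash
python3 - <<'E'
from carry import *
grab('top','t7');rec();grab('scene','s7');o=readout.get_obs();print(o['ft_force'],o['width']);x=o['ee_pos'];T=R.from_rotvec(o['orientation'])
print('cup z',(T*rel).apply([0,0,1]))
t=cv2.imread('pics/t7.png')[150:240,225:345];s=cv2.imread('pics/s7.png')[190:310,280:440]
cv2.imwrite('pics/c7.png',np.hstack([cv2.resize(t,(400,300),interpolation=3),cv2.resize(s,(400,300),interpolation=3)]))
E
```

```text
[-0.549  0.681  2.382  1.69   1.296  0.695] [353.5 -59.4 227.1] [-1.46   1.113 -0.053] 23.625
[-0.02674338 -0.3971043  -0.16647123] 11.997178167807146
cup z [ 0.22523043 -0.89143188 -0.39321809]
```

View pics/c7.png

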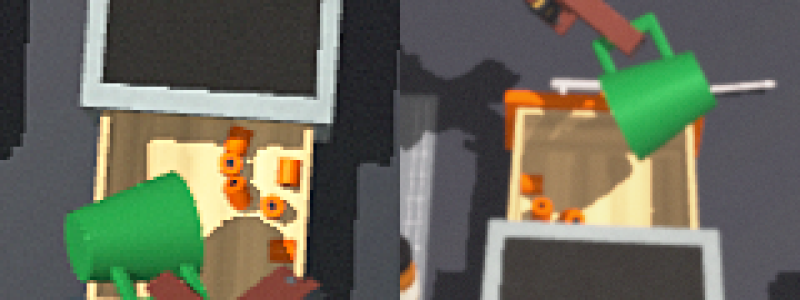

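Six spacers are visible in the drawer, at left crop (237,138), (232,163), (235,192), (288,170), (272,207) and (283,247). The seventh is hidden or still in the cup, so I roll 16° further, hold, then roll back and look.

Request:
step_arm(targets=[[[0,0,0,0.617,0.743,-0.259,0],[0,0,0,0.617,0.743,-0.259,0],[0,0,0,0.617,0.743,-0.259,0],[0,0,0,0.617,0.743,-0.259,0],[0,0,0,0,0,0,0]]])

```text
t: 24.3
ee_pos: [353.5, -59.4, 227.1]
orientation: [-1.292, 1.306, 0.143]
ft_force: [0.5, 0.0, -1.5]
width: 11.8
grasp_force: 30.0
```

Request:
step_arm(targets=[[[0,0,0,0,0,0,0],[0,0,0,0,0,0,0],[0,0,0,-0.617,-0.743,0.259,0],[0,0,0,-0.617,-0.743,0.259,0],[0,0,0,-0.617,-0.743,0.259,0]]])

```text
t: 24.92
ee_pos: [353.5, -59.4, 227.1]
orientation: [-1.421, 1.161, -0.006]
ft_force: [-0.6, 0.2, -1.0]
width: 11.8
grasp_force: 30.0
```

Request:
step_arm(targets=[[[0,0,0,-0.617,-0.743,0.259,0],[0,0,0,-0.617,-0.743,0.259,0],[0,0,0,-0.617,-0.743,0.259,0],[0,0,0,-0.617,-0.743,0.259,0],[0,0,0,-0.617,-0.743,0.259,0]]])

```text
t: 25.55
ee_pos: [353.6, -59.4, 227.1]
orientation: [-1.608, 0.902, -0.252]
ft_force: [0.5, 0.7, -0.6]
width: 12.0
grasp_force: 30.0
```

Request:
step_arm(targets=[[[0,0,0,-0.617,-0.743,0.259,0],[0,0,0,-0.617,-0.743,0.259,0],[0,0,0,-0.617,-0.743,0.259,0],[0,0,0,-0.617,-0.743,0.259,0],[0,0,0,-0.617,-0.743,0.259,0]]])

```text
t: 26.18
ee_pos: [353.5, -59.4, 227.1]
orientation: [-1.761, 0.617, -0.495]
ft_force: [-0.1, -0.7, -0.7]
width: 11.6
grasp_force: 30.0
```

Request:
step_arm(targets=[[[0,0,0,-0.617,-0.743,0.259,0],[0,0,0,-0.617,-0.743,0.259,0],[0,0,0,-0.617,-0.743,0.259,0],[0,0,0,-0.617,-0.743,0.259,0],[0,0,0,-0.617,-0.743,0.259,0]]])

```text
t: 26.8
ee_pos: [353.5, -59.5, 227.1]
orientation: [-1.877, 0.309, -0.735]
ft_force: [0.2, 0.0, -1.2]
width: 11.5
grasp_force: 30.0
```

Request:
step_arm(targets=[[[0,0,0,-0.617,-0.743,0.259,0],[0,0,0,-0.617,-0.743,0.259,0],[0,0,0,-0.617,-0.743,0.259,0],[0,0,0,-0.617,-0.743,0.259,0],[0,0,0,-0.617,-0.743,0.259,0]]])

```text
t: 27.42
ee_pos: [353.6, -59.4, 227.1]
orientation: [-1.954, -0.021, -0.969]
ft_force: [-0.3, 0.1, -0.1]
width: 11.8
grasp_force: 30.0
```

Request:
step_arm(targets=[[[0,0,0,-0.617,-0.743,0.259,0],[0,0,0,-0.617,-0.743,0.259,0],[0,0,0,-0.617,-0.743,0.259,0],[0,0,0,-0.617,-0.743,0.259,0],[0,0,0,-0.617,-0.743,0.259,0]]])

```text
t: 28.05
ee_pos: [353.6, -59.4, 227.1]
orientation: [-1.988, -0.372, -1.193]
ft_force: [-0.2, -0.1, -0.8]
width: 12.1
grasp_force: 30.0
```

Request:
step_arm(targets=[[[0,0,0,-0.617,-0.743,0.259,0],[0,0,0,-0.617,-0.743,0.259,0],[0,0,0,-0.617,-0.743,0.259,0],[0,0,0,-0.617,-0.743,0.259,0],[0,0,0,-0.617,-0.743,0.259,0]]])

```text
t: 28.68
ee_pos: [353.6, -59.4, 227.1]
orientation: [-1.974, -0.741, -1.405]
ft_force: [-0.5, -0.2, -0.8]
width: 11.6
grasp_force: 30.0
```

Request:
step_arm(targets=[[[0,0,0,-0.617,-0.743,0.259,0],[0,0,0,0,0,0,0],[0,0,0,0,0,0,0],[0,0,0,0,0,0,0],[0,0,0,0,0,0,0]]])

```text
t: 29.3
ee_pos: [353.6, -59.4, 227.1]
orientation: [-1.965, -0.814, -1.444]
ft_force: [-0.2, -0.1, -0.6]
width: 11.6
grasp_force: 30.0
```

```bash
python3 - <<'E'
from carry import *
grab('top','t8');rec();o=readout.get_obs();print(o['ft_force'],o['width']);x0=o['ee_pos'];R0=R.from_rotvec(o['orientation']);q=o['qpos']
print('cup z',(R0*rel).apply([0,0,1]))
t=cv2.imread('pics/t8.png')[150:240,225:345]
cv2.imwrite('pics/c8.png',cv2.resize(t,(640,480),interpolation=3))
for yaw in(0,10,20):
    T=tool(yaw,25,-1);c=np.array([530,-230,0.]);y=np.radians(yaw);G=c-68*np.array([np.cos(y),np.sin(y),0]);G[2]=51.5
    xf=G-163*T.apply([0,0,1]);xd=xf+[0,0,80]
    print('YAW',yaw,np.degrees((T*R0.inv()).magnitude()));qq=leg2(x0,R0,xd,T,q,20);leg2(xd,T,xf,T,qq,10)
E
```

```text
[-0.549  0.681  2.384  1.698  1.297 -1.404] [353.6 -59.4 227.1] [-1.965 -0.814 -1.444] 29.35
[ 0.12354754 -0.85801867 -2.00132543] 11.713828030818943
cup z [-0.04950933 -0.18409753  0.98166029]
YAW 0 49.4718764522786
n 20 row [-0.039 -0.171 -0.027 -0.11   0.089 -0.602]
6 [ 342. -111.  219.] [-0.68  0.69  2.41  1.83  1.24 -1.44] c 0.0 v 0.19 minz 145.0 lamp 233.0 z there 216.0
12 [ 330. -162.  211.] [-0.79  0.69  2.41  1.98  1.18 -1.48] c 0.0 v 0.22 minz 134.0 lamp 179.0 z there 204.0
18 [ 318. -213.  203.] [-0.87  0.7   2.41  2.16  1.13 -1.53] c 0.0 v 0.26 minz 126.0 lamp 139.0 z there 128.0
cup: lampgap,fluxgap,zmin,zmax [[302, 212, 145, 242], [239, 150, 132, 226], [173, 88, 119, 211], [106, 35, 106, 197], [39, 16, 95, 183], [-22, 54, 84, 169]]
n 10 row [ 0.    0.   -0.16  0.    0.    0.  ]
3 [ 314. -230.  176.] [-0.9   0.78  2.39  2.25  1.15 -1.6 ] c 0.0 v 0.2 minz 99.0 lamp 130.0 z there 99.0
6 [ 314. -230.  152.] [-0.9   0.85  2.38  2.27  1.19 -1.65] c 0.0 v 0.19 minz 75.0 lamp 130.0 z there 75.0
9 [ 314. -230.  128.] [-0.9   0.93  2.36  2.29  1.23 -1.69] c 0.0 v 0.19 minz 51.0 l
[... 1636 characters left out ...]
 lamp 121.0 z there 128.0
cup: lampgap,fluxgap,zmin,zmax [[302, 212, 145, 242], [238, 151, 132, 227], [172, 92, 119, 212], [106, 43, 107, 197], [40, 25, 95, 183], [-22, 54, 84, 170]]
n 10 row [ 0.    0.   -0.16  0.    0.    0.  ]
3 [ 327. -304.  176.] [-1.03  0.76  2.18  1.66  1.11 -1.35] c 0.0 v 0.16 minz 99.0 lamp 107.0 z there 99.0
6 [ 327. -304.  152.] [-1.03  0.82  2.17  1.69  1.11 -1.41] c 0.0 v 0.16 minz 75.0 lamp 107.0 z there 75.0
9 [ 327. -304.  128.] [-1.03  0.88  2.16  1.71  1.12 -1.46] c 0.0 v 0.16 minz 51.0 lamp 107.0 z there 51.0
cup: lampgap,fluxgap,zmin,zmax [[-22, 54, 84, 170], [-22, 54, 68, 154], [-22, 54, 52, 138], [-22, 54, 36, 122], [-22, 54, 20, 106], [-22, 54, 4, 90]]
```

View pics/c8.png

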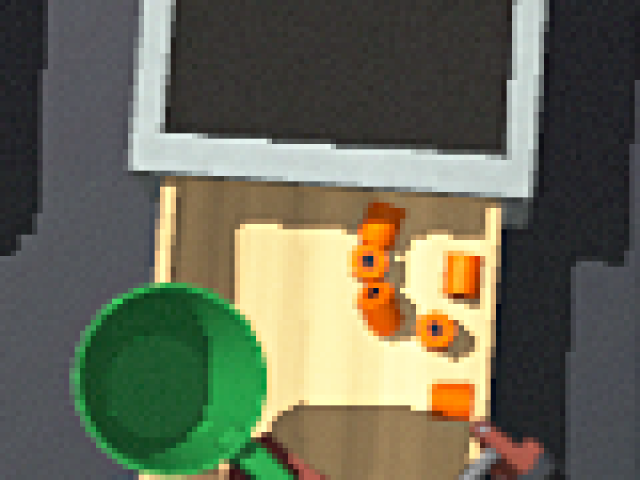

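The crop shows the cup empty, with the spacers in the drawer between (350,200) and (480,420). I'll count them by image code once the arm is clear. Now I carry the cup to the mat.

Request:
step_arm(targets=[[[-0.026,-0.244,-0.027,-0.121,0.068,-0.353,0],[-0.026,-0.244,-0.027,-0.121,0.068,-0.353,0],[-0.026,-0.244,-0.027,-0.121,0.068,-0.353,0],[-0.026,-0.244,-0.027,-0.121,0.068,-0.353,0],[-0.026,-0.244,-0.027,-0.121,0.068,-0.353,0]]])

```text
t: 29.98
ee_pos: [346.9, -121.5, 220.3]
orientation: [-2.095, -0.728, -1.482]
ft_force: [-0.5, 0.5, -0.9]
width: 11.7
grasp_force: 30.0
```

Request:
step_arm(targets=[[[-0.026,-0.244,-0.027,-0.121,0.068,-0.353,0],[-0.026,-0.244,-0.027,-0.121,0.068,-0.353,0],[-0.026,-0.244,-0.027,-0.121,0.068,-0.353,0],[-0.026,-0.244,-0.027,-0.121,0.068,-0.353,0],[-0.026,-0.244,-0.027,-0.121,0.068,-0.353,0]]])

```text
t: 30.6
ee_pos: [340.5, -182.2, 213.5]
orientation: [-2.22, -0.637, -1.515]
ft_force: [0.3, -0.4, -1.3]
width: 12.1
grasp_force: 30.0
```

Request:
step_arm(targets=[[[-0.026,-0.244,-0.027,-0.121,0.068,-0.353,0],[-0.026,-0.244,-0.027,-0.121,0.068,-0.353,0],[-0.026,-0.244,-0.027,-0.121,0.068,-0.353,0],[-0.026,-0.244,-0.027,-0.121,0.068,-0.353,0],[-0.026,-0.244,-0.027,-0.121,0.068,-0.353,0]]])

```text
t: 31.22
ee_pos: [334.0, -243.3, 206.8]
orientation: [-2.345, -0.539, -1.545]
ft_force: [0.5, -1.3, -1.1]
width: 12.0
grasp_force: 30.0
```

Request:
step_arm(targets=[[[-0.026,-0.244,-0.027,-0.121,0.068,-0.353,0],[-0.026,-0.244,-0.027,-0.121,0.068,-0.353,0],[-0.026,-0.244,-0.027,-0.121,0.068,-0.353,0],[-0.026,-0.244,-0.027,-0.121,0.068,-0.353,0],[-0.026,-0.244,-0.027,-0.121,0.068,-0.353,0]]])

```text
t: 31.85
ee_pos: [327.4, -304.2, 200.0]
orientation: [-2.467, -0.433, -1.57]
ft_force: [-0.2, 0.2, -0.7]
width: 11.8
grasp_force: 30.0
```

```bash
python3 - <<'E'
from carry import *
grab('top','t9');grab('scene','s9');rec();o=readout.get_obs();T=R.from_rotvec(o['orientation'])
print('cup z',(T*rel).apply([0,0,1]).round(3),'foot',cup(o['ee_pos'],T)[72:].mean(0).round(1))
def orange(f):
    hsv=cv2.cvtColor(cv2.imread(f'pics/{f}.png'),cv2.COLOR_BGR2HSV); return ((hsv[...,0]>4)&(hsv[...,0]<18)&(hsv[...,1]>170)&(hsv[...,2]>110)).astype(np.uint8)
for f in('t9','s9'):
    n,l,s,c=cv2.connectedComponentsWithStats(orange(f))
    for i in range(1,n):
        if s[i,4]>8: print(f,c[i].round(1),s[i].tolist(),at(f,*c[i],35)[:2])
m=orange('t9')
for r in m[180:232,280:325]: print(''.join('.#'[v] for v in r))
E
```

```text
[-1.034  0.7    2.192  1.641  1.101 -1.297] [ 327.5 -304.7  200.1] [-2.467 -0.433 -1.571] 31.95
cup z [0.    0.001 1.   ] foot [ 530.8 -231.4   84.1]
t9 [176.  119.7] [174, 108, 5, 25, 93] [801.6 359. ]
t9 [184.6 120.2] [182, 108, 6, 26, 86] [800.4 334.5]
t9 [192.1 120.7] [188, 108, 8, 25, 107] [799.  313.3]
t9 [180. 120.] [180, 116, 1, 9, 9] [800.9 347.6]
t9 [171. 122.] [171, 118, 1, 9, 9] [795.1 372.9]
t9 [351.9 190.1] [350, 187, 6, 6, 10] [ 606.4 -136.1]
t9 [295.6 200.1] [291, 188, 10, 25, 144] [576.8  19.6]
t9 [308.7 201.5] [308, 197, 2, 9, 13] [573.3 -16.6]
t9 [312.9 201.6] [311, 198, 4, 8, 25] [573.  -28.2]
t9 [306.4 211.7] [303, 209, 8, 7, 33] [544.8 -10.4]
t9 [309.5 224.8] [306, 222, 8, 7, 52] [508.6 -19.4]
t9 [248.3 243.5] [246, 241, 7, 6, 18] [455.4 148.2]
t9 [286.9 246.1] [251, 242, 69, 10, 279] [449.2  42.1]
t9 [266.2 275.6] [248, 270, 35, 12, 188] [367.8  98. ]
s9 [514. 171.] [513, 170, 3, 3, 9] [163.  511.7]
s9 [389.5 223. ] [384, 222, 12, 3, 15] [372.2 132.5]
s9 [360.9 231.8] [322, 226, 80, 26, 620] [403.5  55.9]
s9 [332.1 263.4] [328, 260, 9, 8, 66] [508.9 -19.4]
s9 [
[... 1958 characters left out ...]
..........
.............................................
.............................................
.............................................
.............................................
.............................................
..........................########...........
..........................########...........
..........................########...........
..........................########...........
..........................########...........
..........................#######............
............................#####............
.............................................
.............................................
.............................................
```

The code counts six spacers in the open part of the drawer; the seventh is probably under the roof. No stray orange shows on the bench. I set the cup down now and look under the roof with the wrist camera afterwards.

Request:
step_arm(targets=[[[0,0,-0.2,0,0,0,0],[0,0,-0.25,0,0,0,0],[0,0,-0.25,0,0,0,0],[0,0,-0.25,0,0,0,0],[0,0,-0.25,0,0,0,0]]])

```text
t: 32.58
ee_pos: [327.5, -303.3, 139.0]
orientation: [-2.465, -0.434, -1.569]
ft_force: [0.4, 0.5, -0.7]
width: 11.7
grasp_force: 30.0
```

Request:
step_arm(targets=[[[0,0,-0.2,0,0,0,0],[0,0,-0.1,0,0,0,0],[0,0,-0.06,0,0,0,0],[0,0,-0.03,0,0,0,0],[0,0,0,0,0,0,0]]])

```text
t: 33.2
ee_pos: [327.6, -303.5, 120.8]
orientation: [-2.465, -0.435, -1.57]
ft_force: [-0.8, -0.2, 0.0]
width: 11.7
grasp_force: 30.0
```

Request:
step_arm(targets=[[[0,0,0,0,0,0,0.7],[0,0,0,0,0,0,0.7],[0,0,0,0,0,0,0.7],[-0.1,-0.036,0.05,0,0,0,0.7],[-0.2,-0.073,0.1,0,0,0,0.7]]])

```text
t: 33.83
ee_pos: [312.2, -308.8, 128.3]
orientation: [-2.465, -0.435, -1.57]
ft_force: [0.1, -0.2, 0.2]
width: 58.1
grasp_force: 0.0
```

Request:
step_arm(targets=[[[-0.34,-0.124,0.17,0,0,0,0.7],[-0.34,-0.124,0.17,0,0,0,0.7],[-0.34,-0.124,0.3,0,0,0,0.7],[0,0,0.5,0,0,0,0.7],[0,0,0.5,0,0,0,0.7]]])

```text
t: 34.45
ee_pos: [260.6, -327.7, 210.9]
orientation: [-2.466, -0.432, -1.57]
ft_force: [0.5, -0.1, 0.0]
width: 61.4
grasp_force: 0.0
```

```bash
python3 - <<'E'
from carry import *
grab('top','t10');grab('scene','s10');rec();o=readout.get_obs();x0=o['ee_pos'];R0=R.from_rotvec(o['orientation']);q0=o['qpos']
# green cup blobs
for f,z in(('t10',87),('s10',87)):
    h=cv2.cvtColor(cv2.imread(f'pics/{f}.png'),cv2.COLOR_BGR2HSV);m=((h[...,0]>50)&(h[...,0]<80)&(h[...,1]>120)&(h[...,2]>50)).astype(np.uint8)
    n,l,s,c=cv2.connectedComponentsWithStats(m)
    for i in range(1,n):
        if s[i,4]>60: print(f,c[i].round(1),s[i].tolist(),at(f,*c[i],50))
# expected silhouette for upright cup at (530,-231,2)
a=np.linspace(0,6.28,73);P=np.r_[np.c_[530.8+44*np.cos(a),-231.4+44*np.sin(a),0*a+87],np.c_[530.8+27*np.cos(a),-231.4+27*np.sin(a),0*a+2]]
y=np.radians(20);H=[[530.8-75*np.cos(y),-231.4-75*np.sin(y),k] for k in(18,80)]
for f in('t10','s10'): u=proj(f,np.r_[P,H]);print(f,'expected bbox',u.min(0),u.max(0))
# camera in tool frame
D=[json.loads(l) for l in open('data.jsonl')]
E=np.load('pics/w4.npz')['E']; d=[d for d in D if abs(d[1][0]-369.4)<.1][0]
T=R.from_rotvec(d[2]); cp=-E[:3,:3].T@E[:3,3]; print('cam in tool',T.inv().apply(cp-d[1]),'axes fwd',T.inv().apply(E[2,:3]),'down',T.inv().apply(E[1,:3]))
for yaw,p_,x in((35,15,[300,-150,200]),(45,15,[330,-150,200]),(60,15,[400,-160,200]),(45,5,[330,-150,170])):
    Tt=tool(yaw,p_,-1);qq,c=ik(np.array(x,float),Tt,q0,p);Ec=E.copy();Rn=(Tt*T.inv()).as_matrix();Ec[:3,:3]=E[:3,:3]@Rn.T;cp2=Tt.apply(T.inv().apply(cp-d[1]))+x;Ec[:3,3]=-Ec[:3,:3]@cp2
    w=np.load('pics/w4.npz');np.savez('pics/v.npz',K=w['K'],k1=w['k1'],E=Ec)
    print(yaw,p_,x,qq.round(2),round(c,3),'cam',cp2.round(),proj('v',[[591,47,103],[595,-25,30],[600,47,30],[650,47,30],[650,100,30],[594,120,30]]).tolist(),'ang',np.degrees((Tt*R0.inv()).magnitude()).round())
E
```

```text
[-1.208  0.668  2.216  1.468  1.146 -1.291] [ 261.  -327.9  212. ] [-2.467 -0.436 -1.573] 34.55
t10 [388.5 216.8] [372, 199, 32, 44, 891] [ 531.3 -235.8   50. ]
s10 [243.4 263.6] [225, 238, 36, 50, 1217] [ 521.5 -232.6   50. ]
t10 expected bbox [372.5 199.3] [405.2 243.3]
s10 expected bbox [222.3 236.5] [260.2 287.8]
cam in tool [73.03920114 -0.23975797 20.07120787] axes fwd [-2.61379993e-01 -3.86610363e-05  9.65235980e-01] down [-9.65235617e-01  8.79484713e-04 -2.61379859e-01]
35 15 [300, -150, 200] [-0.88  0.78  2.41  1.66  1.31 -1.61] 0.0 cam [ 331. -128.  265.] [[327.0, 218.7], [389.7, 303.2], [331.1, 275.6], [354.7, 254.9], [318.0, 241.6], [276.2, 256.7]] ang 18.0
45 15 [330, -150, 200] [-0.81  0.76  2.32  1.53  1.31 -1.51] 0.0 cam [ 357. -123.  265.] [[371.7, 232.9], [432.2, 330.7], [372.1, 292.3], [400.4, 271.9], [363.0, 253.4], [317.4, 265.6]] ang 27.0
60 15 [400, -160, 200] [-0.7   0.76  2.14  1.34  1.36 -1.32] 0.0 cam [ 419. -127.  265.] [[400.3, 263.9], [455.8, 389.1], [398.9, 328.2], [439.0, 309.2], [402.6, 280.4], [348.3, 286.7]] ang 41.0
45 5 [330, -150, 170] [-0.82  0.9   2.29  1.54  1.48 -1.62] 0.0 cam [ 348. -131.  241.] [[371.9, 266.6], [437.7, 368.3], [373.7, 331.3], [402.2, 311.9], [363.6, 294.8], [317.3, 306.2]] ang 32.0
```

Request:
step_arm(targets=[[[0.156,0.71,-0.045,0.225,-0.445,0.75,0.7],[0.156,0.71,-0.045,0.225,-0.445,0.75,0.7],[0.156,0.71,-0.045,0.225,-0.445,0.75,0.7],[0.156,0.71,-0.045,0.225,-0.445,0.75,0.7],[0.156,0.71,-0.045,0.225,-0.445,0.75,0.7]]])

```text
t: 35.17
ee_pos: [300.4, -149.2, 198.4]
orientation: [-2.135, -0.676, -1.638]
ft_force: [0.5, 0.5, -0.7]
width: 61.7
grasp_force: 0.0
```

```bash
python3 - <<'E'
from carry import *
d=grab('wrist','w11');rec()
f='w11'
hsv=cv2.cvtColor(cv2.imread('pics/w11.png'),cv2.COLOR_BGR2HSV); m=((hsv[...,0]>3)&(hsv[...,0]<18)&(hsv[...,1]>180)&(hsv[...,2]>40)).astype(np.uint8)
u=proj(f,[[591,47,103],[600,47,30],[650,47,30],[650,100,30],[577,20,40],[508,-19,35],[438,47,89]]);print(u.tolist())
n,l,s,c=cv2.connectedComponentsWithStats(m)
for i in range(1,n):
    if s[i,4]>12: print(c[i].round(1),s[i].tolist(),at(f,*c[i],36))
x0,x1,y0,y1=250,410,205,330
for r in m[y0:y1:3,x0:x1:2]: print(''.join('.#'[v] for v in r))
E
```

```text
[-0.869  0.783  2.411  1.668  1.314 -1.623] [ 299.8 -145.8  198.4] [-2.129 -0.678 -1.634] 35.225
[[327.3, 216.8], [331.2, 274.1], [354.9, 253.5], [318.0, 240.1], [341.3, 286.6], [336.1, 352.1], [201.9, 318.2]]
[254.1 122.2] [229, 114, 54, 18, 577] [1044.6  592.    36. ]
[608.9 196.3] [607, 189, 4, 15, 16] [1024.  -208.1   36. ]
[168.1 290.9] [131, 256, 83, 75, 2685] [476.  158.3  36. ]
[396.9 265. ] [391, 261, 13, 10, 67] [648.4  -6.8  36. ]
[340.3 292.1] [320, 271, 48, 53, 1105] [573.5  18.7  36. ]
[258.2 339.3] [245, 328, 34, 18, 322] [481.2  41.2  36. ]
[280.3 403.7] [227, 385, 92, 43, 3099] [445.5 -13.4  36. ]
................................................................................
................................................................................
................................................................................
................................................................................
................................................................................
.........................................................................
[... 2223 characters left out ...]
.......##########...................................
...................................##########.########..........................
.........................................########...............................
.............................................####...............................
.............................................#####..............................
.............................................###................................
.............................................#..................................
................................................................................
.#..............................................................................
```

The blob at w11 (397,265) lies under the roof inside the drawer, near (648,-7), so all seven are accounted for. The cup stands upright, as its outline boxes match. Next I plan the return to the handle.

```bash
python3 - <<'E'
from path import *
o=readout.get_obs();x0=np.array([299.8,-149.5,198.5]);R0=R.from_rotvec(o['orientation']);q=o['qpos']
T=R.from_rotvec([-2.276,-2.165,0]);rv=(T*R0.inv()).as_rotvec();print(np.degrees(rv))
Tm=R.from_rotvec(rv*.3)*R0
xm=np.array([330,-130,330.]);xe=np.array([402.8,55.3,310.])
q1=leg(x0,R0,xm,Tm,q,10);q1=leg(xm,Tm,xe,T,q1,20)
E
```

```text
[-67.81298731  37.1277303   44.00791517]
n 10 row [ 0.06   0.039  0.263 -0.509  0.278  0.33 ]
1 [ 303. -148.  212.] [-0.86  0.72  2.41  1.64  1.27 -1.58] c 0.0 v 0.48 minz 144.0 lamp 232.0 z there 219.0
2 [ 306. -146.  225.] [-0.85  0.66  2.41  1.62  1.23 -1.53] c 0.0 v 0.47 minz 153.0 lamp 233.0 z there 230.0
3 [ 309. -144.  238.] [-0.83  0.61  2.41  1.59  1.19 -1.48] c 0.0 v 0.46 minz 162.0 lamp 234.0 z there 170.0
4 [ 312. -142.  251.] [-0.81  0.55  2.4   1.56  1.16 -1.43] c 0.0 v 0.46 minz 171.0 lamp 234.0 z there 182.0
5 [ 315. -140.  264.] [-0.79  0.49  2.4   1.52  1.12 -1.38] c 0.0 v 0.45 minz 180.0 lamp 234.0 z there 193.0
6 [ 318. -138.  277.] [-0.78  0.44  2.39  1.48  1.09 -1.32] c 0.0 v 0.47 minz 189.0 lamp 234.0 z there 205.0
7 [ 321. -136.  291.] [-0.76  0.39  2.38  1.43  1.06 -1.25] c 0.0 v 0.5 minz 195.0 lamp 234.0 z there 216.0
8 [ 324. -134.  304.] [-0.74  0.34  2.37  1.38  1.03 -1.19] c 0.0 v 0.52 minz 202.0 lamp 234.0 z there 228.0
9 [ 327. -132.  317.] [-0.72  0.29  2.36  1.32  1.01 -1.12] c 0.0 v 0.54 minz 209.0 lamp 234.0 z there 239.0
10 [ 330. -130.  330.] [-0.7   0.24  2.34  1.26  1.   -1.05] c 0.0 v 0.55 minz 216.0 lamp 234.0 z there 251.0
n 20 row [ 0.073  0.185 -0.02  -0.593  0.325  0.385]
3 [ 341. -102.  327.] [-0.58  0.22  2.33  1.17  0.87 -0.98] c 0.0 v 0.33 minz 193.0 lamp 247.0 z there 314.0
6 [352. -74. 324.] [-0.45  0.2   2.32  1.05  0.75 -0.86] c 0.0 v 0.38 minz 173.0 lamp 256.0 z there 316.0
9 [363. -47. 321.] [-0.33  0.19  2.3   0.87  0.66 -0.68] c 0.0 v 0.54 minz 156.0 lamp 270.0 z there 316.0
12 [374. -19. 318.] [-0.2   0.2   2.27  0.63  0.61 -0.44] c 0.0 v 0.67 minz 143.0 lamp 288.0 z there 316.0
15 [385.   9. 315.] [-0.08  0.21  2.24  0.37  0.61 -0.19] c 0.0 v 0.69 minz 134.0 lamp 311.0 z there 315.0
18 [396.  37. 312.] [0.04 0.24 2.19 0.13 0.66 0.04] c 0.0 v 0.59 minz 129.0 lamp 337.0 z there 312.0
```

Request:
step_arm(targets=[[[0.06,0.039,0.263,-0.509,0.278,0.33,0.34],[0.06,0.039,0.263,-0.509,0.278,0.33,0.34],[0.06,0.039,0.263,-0.509,0.278,0.33,0.34],[0.06,0.039,0.263,-0.509,0.278,0.33,0.34],[0.06,0.039,0.263,-0.509,0.278,0.33,0.34]]])

```text
t: 35.85
ee_pos: [315.3, -140.4, 264.7]
orientation: [-2.238, -0.927, -1.45]
ft_force: [-0.3, -0.3, -0.0]
width: 29.8
grasp_force: 0.0
```

Request:
step_arm(targets=[[[0.06,0.039,0.263,-0.509,0.278,0.33,0.34],[0.06,0.039,0.263,-0.509,0.278,0.33,0.34],[0.06,0.039,0.263,-0.509,0.278,0.33,0.34],[0.06,0.039,0.263,-0.509,0.278,0.33,0.34],[0.06,0.039,0.263,-0.509,0.278,0.33,0.34]]])

```text
t: 36.48
ee_pos: [330.2, -130.7, 330.4]
orientation: [-2.313, -1.172, -1.241]
ft_force: [0.3, 0.8, 0.0]
width: 29.7
grasp_force: 0.0
```

Request:
step_arm(targets=[[[0.073,0.185,-0.02,-0.593,0.325,0.385,0.34],[0.073,0.185,-0.02,-0.593,0.325,0.385,0.34],[0.073,0.185,-0.02,-0.593,0.325,0.385,0.34],[0.073,0.185,-0.02,-0.593,0.325,0.385,0.34],[0.073,0.185,-0.02,-0.593,0.325,0.385,0.34]]])

```text
t: 37.1
ee_pos: [348.5, -84.3, 324.9]
orientation: [-2.365, -1.449, -0.97]
ft_force: [0.4, -0.2, -0.1]
width: 30.0
grasp_force: 0.0
```

Request:
step_arm(targets=[[[0.073,0.185,-0.02,-0.593,0.325,0.385,0.34],[0.073,0.185,-0.02,-0.593,0.325,0.385,0.34],[0.073,0.185,-0.02,-0.593,0.325,0.385,0.34],[0.073,0.185,-0.02,-0.593,0.325,0.385,0.34],[0.073,0.185,-0.02,-0.593,0.325,0.385,0.34]]])

```text
t: 37.72
ee_pos: [366.8, -38.1, 319.9]
orientation: [-2.379, -1.712, -0.67]
ft_force: [-0.3, 0.8, 0.3]
width: 29.9
grasp_force: 0.0
```

Request:
step_arm(targets=[[[0.073,0.185,-0.02,-0.593,0.325,0.385,0.34],[0.073,0.185,-0.02,-0.593,0.325,0.385,0.34],[0.073,0.185,-0.02,-0.593,0.325,0.385,0.34],[0.073,0.185,-0.02,-0.593,0.325,0.385,0.34],[0.073,0.185,-0.02,-0.593,0.325,0.385,0.34]]])

```text
t: 38.35
ee_pos: [385.1, 8.1, 314.8]
orientation: [-2.35, -1.954, -0.346]
ft_force: [-0.5, -0.7, -1.1]
width: 29.7
grasp_force: 0.0
```

Request:
step_arm(targets=[[[0.073,0.185,-0.02,-0.593,0.325,0.385,0.34],[0.073,0.185,-0.02,-0.593,0.325,0.385,0.34],[0.073,0.185,-0.02,-0.593,0.325,0.385,0.34],[0.073,0.185,-0.02,-0.593,0.325,0.385,0.34],[0.073,0.185,-0.02,-0.593,0.325,0.385,0.34]]])

```text
t: 38.98
ee_pos: [403.5, 54.3, 309.8]
orientation: [2.27, 2.164, 0.002]
ft_force: [1.2, 0.1, -0.1]
width: 29.8
grasp_force: 0.0
```

```bash
python3 - <<'E'
from path import *
grab('wrist','w12');rec();o=readout.get_obs();R0=R.from_rotvec(o['orientation']);T=R.from_rotvec([-2.276,-2.165,0]);print('rot left deg',np.degrees((T*R0.inv()).as_rotvec()))
f='w12';print(proj(f,[[403,55.5,65],[406,100,65],[400,10,65]]).tolist())
h=cv2.cvtColor(cv2.imread('pics/w12.png'),cv2.COLOR_BGR2HSV)
for v in (190,200,210,220,230): print(v,[(u) for u in range(270,400) if h[v,u,1]<60 and h[v,u,2]>170])
E
```

```text
[ 0.107  0.268  2.162 -0.008  0.707  0.16 ] [404.   54.9 309.8] [2.268 2.165 0.   ] 39.025
rot left deg [ 0.28730394  0.28335283 -0.1962945 ]
[[317.7, 248.5], [318.9, 179.2], [316.6, 312.5]]
190 [313, 314, 315, 316, 317, 318, 319, 320, 321, 322, 323, 324, 325, 326, 327]
200 [313, 314, 315, 316, 317, 318, 319, 320, 321, 322, 323, 324, 325, 326, 327]
210 [313, 314, 315, 316, 317, 318, 319, 320, 321, 322, 323, 324, 325, 326, 327]
220 [313, 314, 315, 316, 317, 318, 319, 320, 321, 322, 323, 324, 325, 326, 327]
230 [313, 314, 315, 316, 317, 318, 319, 320, 321, 322, 323, 324, 325, 326, 327]
```

The bar is at u≈320 in the wrist view, where expected. I go down, grip it and push.

Request:
step_arm(targets=[[[0,0,-0.4,0,0,0,0.34],[0,0,-0.4,0,0,0,0.34],[0,0,-0.4,0,0,0,0.34],[0,0,-0.3,0,0,0,0.34],[0,0,-0.14,0,0,0,0.34]]])

```text
t: 39.65
ee_pos: [403.1, 54.0, 227.4]
orientation: [2.272, 2.163, 0.004]
ft_force: [-0.9, -0.7, -0.3]
width: 29.6
grasp_force: 0.0
```

Request:
step_arm(targets=[[[0,0,0,0,0,0,0],[0,0,0,0,0,0,0],[0,0,0,0,0,0,0],[0,0,0,0,0,0,0],[0.1,-0.007,0,0,0,0,0]]])

```text
t: 40.28
ee_pos: [408.5, 54.1, 228.7]
orientation: [2.27, 2.163, 0.006]
ft_force: [-1.1, -2.2, 3.5]
width: 10.3
grasp_force: 30.0
```

Request:
step_arm(targets=[[[0.2,-0.013,0,0,0,0,0],[0.25,-0.017,0,0,0,0,0],[0.25,-0.017,0,0,0,0,0],[0.25,-0.017,0,0,0,0,0],[0.25,-0.017,0,0,0,0,0]]])

```text
t: 40.9
ee_pos: [469.7, 50.2, 228.6]
orientation: [2.27, 2.163, 0.007]
ft_force: [-2.0, 1.3, 4.7]
width: 10.2
grasp_force: 30.0
```

Request:
step_arm(targets=[[[0.25,-0.017,0,0,0,0,0],[0.25,-0.017,0,0,0,0,0],[0.25,-0.017,0,0,0,0,0],[0.25,-0.017,0,0,0,0,0],[0.25,-0.017,0,0,0,0,0]]])

```text
t: 41.52
ee_pos: [532.2, 46.3, 228.7]
orientation: [2.271, 2.163, 0.008]
ft_force: [-0.8, 4.7, 4.2]
width: 10.3
grasp_force: 30.0
```

Request:
step_arm(targets=[[[0.2,-0.013,0,0,0,0,0],[0.15,-0.01,0,0,0,0,0],[0.1,-0.007,0,0,0,0,0],[0.05,0,0,0,0,0,0],[0.03,0,0,0,0,0,0]]])

```text
t: 42.15
ee_pos: [558.0, 44.7, 228.6]
orientation: [2.271, 2.163, 0.006]
ft_force: [-4.3, 4.3, 9.1]
width: 10.4
grasp_force: 30.0
```

Request:
step_arm(targets=[[[0.04,-0.003,0,0,0,0,0],[0.04,-0.003,0,0,0,0,0],[0.04,-0.003,0,0,0,0,0],[0,0,0,0,0,0,0],[0,0,0,0,0,0,0]]])

```text
t: 42.78
ee_pos: [560.0, 44.5, 228.4]
orientation: [-2.273, -2.165, 0.007]
ft_force: [-19.2, 6.8, 25.3]
width: 10.4
grasp_force: 30.0
```

Request:
step_arm(targets=[[[0.04,-0.003,0,0,0,0,0],[0,0,0,0,0,0,0],[0,0,0,0,0,0,0],[0,0,0,0,0,0,0],[0,0,0,0,0,0,0]]])

```text
t: 43.4
ee_pos: [560.7, 44.5, 228.3]
orientation: [-2.271, -2.163, 0.011]
ft_force: [-25.3, 8.2, 30.0]
width: 10.8
grasp_force: 30.0
```

It is against the stop: 25 N and no further travel. I relax the push, release and lift.

Request:
step_arm(targets=[[[-0.09,0.006,0,0,0,0,0],[0,0,0,0,0,0,0.34],[0,0,0,0,0,0,0.34],[0,0,0,0,0,0,0.34],[0,0,0,0,0,0,0.34]]])

```text
t: 44.02
ee_pos: [561.3, 43.9, 228.2]
orientation: [2.271, 2.163, 0.006]
ft_force: [-0.1, -0.2, 0.5]
width: 29.9
grasp_force: 0.0
```

Request:
step_arm(targets=[[[0,0,0.3,0,0,0,0.34],[0,0,0.7,0,0,0,0.34],[0,0,0.8,0,0,0,0.34],[-0.5,0,0.5,0,0,0,0.34],[-0.5,0,0.2,0,0,0,0.34]]])

```text
t: 44.65
ee_pos: [510.9, 44.0, 356.0]
orientation: [2.269, 2.161, 0.011]
ft_force: [-0.6, 0.3, -0.5]
width: 29.8
grasp_force: 0.0
```

Request:
step_arm(targets=[[[-0.6,0,0,0,0,0,0.34],[-0.6,0,0,0,0,0,0.34],[-0.5,0,0,0,0,0,0.34],[0,0,0,0,0,0,0.34],[0,0,0,0,0,0,0.34]]])

```text
t: 45.28
ee_pos: [427.1, 44.1, 354.2]
orientation: [2.269, 2.162, 0.009]
ft_force: [0.6, 0.2, 0.4]
width: 30.0
grasp_force: 0.0
```

```bash
python3 - <<'E'
from path import *
grab('scene','s13');grab('top','t13');rec()
def om(f,lo=4):
    h=cv2.cvtColor(cv2.imread(f'pics/{f}.png'),cv2.COLOR_BGR2HSV);return h
for f,a in(('s0',0),('s13',0)):
    h=om(f)
    for u in(335,390):  # handle rows (white) and orange rows in scene
        col=h[255:300,u]; w=[255+i for i in range(45) if col[i,1]<60 and col[i,2]>170]; o=[255+i for i in range(45) if 3<col[i,0]<18 and col[i,1]>150 and col[i,2]>80]
        print(f,u,'white',w[:8],'orange',o)
    for u in (270,300):
        pass
for f in('t0','t13'):
    h=om(f)
    for u in(258,288,318):
        o=[v for v in range(170,215) if 3<h[v,u,0]<18 and h[v,u,1]>150 and h[v,u,2]>80];w=[v for v in range(190,215) if h[v,u,1]<60 and h[v,u,2]>170]
        print(f,u,'orange',o[:1],o[-1:],'white',w)
a,b=(cv2.imread(f'pics/{f}.png').astype(int) for f in('t0','t13'))
d=(np.abs(a-b).sum(2)>90).astype(np.uint8);n,l,s,c=cv2.connectedComponentsWithStats(cv2.morphologyEx(d,cv2.MORPH_OPEN,np.ones((3,3))))
for i in range(1,n):
    if s[i,4]>20: print(c[i].round(),s[i].tolist())
E
```

```text
[ 0.076  0.213  2.089 -0.003  0.832  0.126] [427.2  44.1 353.8] [2.27  2.162 0.008] 45.375
s0 335 white [279, 280, 281, 282, 283, 284] orange [275, 276, 277]
s0 390 white [282, 283, 284, 285, 286, 287] orange [278, 279, 280]
s13 335 white [279, 280, 281, 282, 283, 284] orange [277]
s13 390 white [282, 283, 284, 285, 286] orange [279, 280]
t0 258 orange [184] [193] white []
t0 288 orange [192] [195] white [205, 206, 207]
t0 318 orange [190] [197] white []
t13 258 orange [183] [191] white []
t13 288 orange [185] [194] white [203, 204, 205, 206, 213]
t13 318 orange [187] [196] white []
[422. 186.] [412, 175, 22, 27, 394]
[394. 221.] [372, 199, 52, 49, 1397]
[290. 213.] [286, 212, 10, 3, 30]
[399. 392.] [203, 221, 437, 259, 47994]
[378. 306.] [316, 241, 131, 127, 6418]
[588. 415.] [576, 406, 24, 18, 204]
[177. 459.] [137, 420, 86, 60, 2384]
[201. 430.] [191, 424, 21, 14, 97]
[178. 441.] [173, 437, 11, 8, 51]
[327. 473.] [323, 467, 7, 13, 56]
```

```bash
python3 - <<'E'
from path import *
for f in('t0','t13'):
    im=cv2.imread(f'pics/{f}.png')
    for u in(142,200,260,315): print(f,u,[tuple(int(x) for x in im[v,u]) for v in range(174,200)])
E
```

```text
t0 142 [(233, 234, 228), (232, 234, 227), (234, 236, 231), (244, 246, 241), (181, 191, 183), (56, 34, 29), (243, 137, 74), (255, 181, 110), (253, 178, 108), (255, 190, 116), (216, 122, 73), (78, 33, 10), (88, 44, 11), (94, 51, 22), (104, 85, 80), (106, 102, 97), (106, 103, 99), (103, 99, 96), (104, 100, 97), (103, 98, 98), (106, 102, 98), (106, 102, 99), (105, 101, 98), (101, 98, 97), (104, 97, 96), (105, 98, 98)]
t0 200 [(234, 236, 227), (229, 232, 223), (229, 231, 221), (226, 228, 222), (228, 230, 224), (241, 244, 236), (129, 139, 135), (70, 54, 50), (255, 149, 76), (252, 156, 84), (250, 162, 91), (255, 174, 104), (165, 82, 35), (86, 41, 14), (91, 48, 20), (98, 46, 22), (70, 45, 22), (37, 37, 36), (41, 33, 34), (44, 41, 39), (37, 37, 36), (37, 36, 34), (26, 24, 22), (111, 106, 102), (99, 93, 95), (99, 96, 91)]
t0 260 [(45, 46, 45), (248, 251, 237), (226, 228, 217), (221, 222, 214), (222, 221, 214), (219, 222, 211), (223, 225, 213), (230, 231, 220), (172, 171, 156), (64, 89, 100), (72, 99, 163), (0, 172, 255), (21, 172, 255), (27, 170, 255), (20, 168, 255), (47, 187, 255), (0, 40, 1
[... 1484 characters left out ...]
, 228, 218), (235, 236, 226), (183, 177, 152), (22, 58, 150), (18, 185, 255), (21, 170, 255), (31, 175, 255), (24, 179, 255), (0, 153, 255), (5, 41, 114), (0, 55, 135), (2, 59, 143), (17, 51, 116), (46, 37, 24), (44, 42, 40), (82, 77, 76), (103, 97, 96), (99, 93, 89), (99, 97, 93), (95, 91, 89)]
t13 315 [(50, 52, 59), (57, 61, 63), (51, 54, 58), (39, 44, 46), (87, 87, 85), (244, 247, 235), (227, 230, 218), (219, 223, 210), (221, 224, 215), (221, 222, 212), (221, 224, 212), (222, 226, 211), (177, 168, 144), (21, 67, 186), (0, 162, 255), (0, 158, 255), (0, 162, 255), (0, 161, 255), (0, 139, 255), (2, 42, 115), (2, 56, 135), (0, 55, 139), (23, 50, 100), (48, 41, 29), (43, 39, 34), (46, 42, 41)]
```

The gap between the orange front and its case now matches the shut blue drawer. The cup is upright on the mat and the arm is clear, so I hand the job in.

```bash
python3 -c "
from h import *
print(ctrl.close_job())"
```

```text
the job is handed in; nothing more can be done
None
```

The job is handed in (its verdict was not shown): the spacers are in the orange drawer (six seen there, the seventh picked out by image code under its roof), the drawer is pushed home against its stop, the empty cup stands upright on the mat, the blue drawer is still shut, and nothing else on the bench was seen to move.

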